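Unmould the carrot cakes and serve each on a board from the dispenser

ROBOT

A 7-joint arm with a two-finger parallel gripper is mounted at the origin on the work surface. World frame = base frame: x ahead of the robot, y to its left, z up, the work surface at z = 0. Lengths are in m, angles in rad, forces in N, time in s.
With the tool pointing down it reaches from about 0.425 to 0.875 m from the base axis. Payload 8.4 kg.
Tool frame: the origin (TCP) lies on the front face of the gripper's body, between the roots of the fingers; the fingertips stand 70 mm ahead of it and the grasp point (between the pads) lies arm.hold_point_z ahead of it (arm.hold_point_z is the distance from the TCP to the grasp point, in m); z points along the fingers, y is the line along which they close (so a half turn about z gives the same grasp; the last joint's range is limited). The gripper opens to 87 mm and grips with 3 to 60 N. Pads are 19 mm wide; open, the fingers measure 117 mm over their backs; the gripper's body (75 mm by 190 mm) begins 51 mm behind the grasp point.
Start: joints at [-1.227, 0.333, 0.04, 1.465, -0.013, 1.343, -0.059], TCP at [0.279, 0.587, 0.292] pointing down, gripper open.
Joint ranges: [-2.58, 2.58], [-0.38, 2.09], [-1.3, 1.39], [0.25, 2.4], [-1.5, 4.64], [0.08, 2.09], [-2.65, 2.65]. Speed limits (rad/s): [2.22, 2.22, 2.79, 2.79, 3.14, 3.14, 3.14].

INTERFACE

Orientations are given as a 3x3 rotation matrix whose columns are the frame's x, y, z axes.
In Python, from bench import arm, imaging, order gives the robot as it stands.
- The arm moves only by the tool apply_moves, never from a script. Its argument "deltas" is a list of rows, each an object of numbers: "dx", "dy", "dz": the shift along the tool's x, y, z in cm; "wx", "wy", "wz": the turn, a rotation vector about the tool's x, y, z in rad; "hand": the finger opening in cm, from 0 to 8.7. In form: [{"dx": .., "dy": .., "dz": .., "wx": .., "wy": .., "wz": .., "hand": ..}, ...]. A call has 1 to 8 rows; each row shifts and turns the commanded pose from where the row before left it, along the tool's axes as they then stand; what a row does not reach is not made up. A row lasts 1/10 s, in which the tool goes at most 50 mm and 8.59 degrees, less where a joint would pass 70% of its speed; a pose out of reach is approached as far as the arm can. A call is refused whole if a number of a shift passes 5 or a number of a turn 0.15, either way. A call with a gripper value outside its range is refused whole. The fingers move at their own pace and stop on an object; "grip_force" is the grip in N (left out, the last holds). Time passes only in rows, so rows that do not move let the fingers close. It gives the time, the measured TCP pose, the force, the opening and the grip force at its end, in the units of the state.
- arm.read_state(): the state, without advancing time (a new reading comes with each control period).
- imaging.get_image(name): name is "scene" or "top" or "wrist"; returns a dict with "pixels" (480x640x3 uint8, blue, green, red), "intrinsics" (3x3 intrinsics, pixels), "k1" (the pictures are not rectified: a ray, as slopes to the right and down, at radius r is drawn at 1 + k1 r^2 times it, then the intrinsics apply), "R" (3x3) and "t" (3): a world point X has camera coordinates R X + t; the wrist camera has in their place "tool_from_camera" (4x4, takes a point from camera to tool coordinates, whose origin is the TCP and whose axes are the flange's). Camera axes: x right, y down, z forward; pixel columns grow to the right and rows downward; lengths in m; the calibration is good to about 2 mm. A picture is of the moment at which its call begins: read the wrist's pose just before it. There is no depth.
- order.finish_job(): hands the job in; it is judged then, once.
The state is a dict: "time_s": time; "joint_positions": joint angles; "qd": joint speeds; "joint_efforts": joint torques, N m; "tcp_pos": TCP position; "ee_rot": TCP orientation; "wrist_force": force on the tool from outside, world axes, zero at the start; "torque": the same for the moment, N m; "grip_width": finger opening in m; "gripper_force": force on a finger pad.
Only numpy, scipy, OpenCV 4.12 (cv2) and the standard library are available. Lean on these libraries where they do the work, as an engineer would, in place of code of your own. Each camera call takes 0.05 s, during which the arm holds its last target. There are 200 camera calls.

TASK

Raise the lifter so that the little carrot cakes come up through their rings, and serve every cake upright and centred on its own bamboo board, flat and well within the green mat; draw the boards one at a time from the bottom of the dispenser with its slide, only as many as there are cakes. When all the cakes are served, put the lifter fully down again and leave the slide pushed fully home. Leave everything else on the worktop where it is.

Things in the scene. Friction and masses are not known exactly. Their poses are not given: they have to be found in the camera images.
- slide (a joint): dispenser slide, m: 0 = fully home under the tower, 0.115 = fully out towards the dispenser's -x. Stays where left; takes 2 to 5 N; stops at both ends. Drawn fully out, it carries the bottom board out under the front wall, the others staying in the tower on its step. Pushed home all the way (the last mm matter) the next board drops. Take the drawn board off before pushing home.
- slide_knob (a point): centre of the slide's black grip, 5 mm below its top: a block 14 mm along x, 36 mm along y, top 50 mm above the table, standing free above the thin strip (pinch it from above). Moves with the slide; when home it stands at dispenser x -4 mm, 66 mm in front of the tower. Axes as the dispenser's.
- chute: white sheet-metal board dispenser, fixed. Origin: on the table, under the centre of a board that lies fully drawn out; +x points from there to the tower (100 x 80 mm, 84 mm high, roofed, front face at x +62 mm). A drawn-out board lies at x 0 +-3 mm, y 0, long side along x, underside 8 mm above the table, on the slide's 44 mm wide strip, its long edges overhanging it 10 mm each.
- tower (a point): point on the tower's axis (dispenser x +110 mm, y 0) at the bottom board's underside, 8 mm above the table. The slide is a 4 mm thick strip, top 8 mm above the table, with an 11 mm high step across it just behind the bottom board
- stand: steel unmoulding stand, fixed, 300 x 92 mm: three cake rings in a row along its x at x -76, 0 and +76 mm (inner diameter 66 mm, outer 72 mm, rims 48 mm above the table). Origin: on the table under the middle ring. The lifter's handle stands at its -x end.
- lifter (a joint): height of the lifter, m: 0 = down, 0.034 = fully up. Its three pistons push the loose cake bases up through the rings: bases 18 mm above the table when down (cakes level with the rims), 52 mm, just clear of the rims, when fully up. Stays where left (settles about 1 mm); raising takes 10 to 15 N, lowering about 6 N; stops at both ends.
- lift_grip (a point): centre of the lifter's black handle block: 20 mm along x, 44 mm along y, 32 mm high, its top 14 mm above this point, which is 66 mm above the table when the lifter is down; at x -146 mm on the stand. Moves with the lifter, axes as the stand's.
- mat: green mat, fixed, 330 mm along x, 240 mm along y, 3 mm thick; origin: centre of its underside on the table
- cake1: small firm carrot cake on its loose round steel base, one piece: 62 mm diameter at the base (4 mm thick), 60 mm above it, 30 mm high in all; origin: centre of the underside, z up. Starts in ring 1; may be absent (that ring is then empty).
- cake2: small firm carrot cake on its loose round steel base, one piece: 62 mm diameter at the base (4 mm thick), 60 mm above it, 30 mm high in all; origin: centre of the underside, z up. Starts in ring 2; may be absent (that ring is then empty).
- cake3: small firm carrot cake on its loose round steel base, one piece: 62 mm diameter at the base (4 mm thick), 60 mm above it, 30 mm high in all; origin: centre of the underside, z up. Starts in ring 3; may be absent (that ring is then empty).
- board1: bamboo serving board, plain slab 84 mm along x, 64 mm along y, 16 mm thick; origin: centre of the underside. Starts in the dispenser's stack, number 1 from the bottom; four boards are always there.
- board2: bamboo serving board, plain slab 84 mm along x, 64 mm along y, 16 mm thick; origin: centre of the underside. Starts in the dispenser's stack, number 2 from the bottom; four boards are always there.
- board3: bamboo serving board, plain slab 84 mm along x, 64 mm along y, 16 mm thick; origin: centre of the underside. Starts in the dispenser's stack, number 3 from the bottom; four boards are always there.
- board4: bamboo serving board, plain slab 84 mm along x, 64 mm along y, 16 mm thick; origin: centre of the underside. Starts in the dispenser's stack, number 4 from the bottom; four boards are always there.
- jar: bystander, loose: jar with a blue lid, 84 mm wide, 130 mm high; not part of the job; origin: centre of its underside
- grater: bystander, loose: box grater, 215 mm high; not part of the job; origin: centre of its underside
- mug: bystander, loose: blue mug, 90 mm high; not part of the job; origin: centre of its underside
- shaker: bystander, loose: salt shaker, 44 mm wide, 90 mm high; not part of the job; origin: centre of its underside
- spoon: bystander, loose: steel spoon, lying; not part of the job; origin: centre of its underside
- carrot: bystander, loose: carrot, lying, 150 mm long; not part of the job; origin: centre of its underside

How it is judged:
On the way, in this order (a step that is already met when the one before it is completed fails the run):
1. the lifter is raised and the cakes stand up out of their rings (value of joint lifter above 0.028 m and height (world z) of each of cake1, cake2, cake3 above 0.045 m), for 0.2 s.
2. every cake stands released on its own board on the mat (((horizontal distance between cake1 and board1 below 0.015 m and z of cake1 in the frame of board1 between 0.012 and 0.021 m and x of board1 in the frame of mat between -0.135 and 0.135 m and y of board1 in the frame of mat between -0.09 and 0.09 m and height (world z) of board1 below 0.007 m and angle between board1's own z axis and vertical below 0.08 rad) or (horizontal distance between cake1 and board2 below 0.015 m and z of cake1 in the frame of board2 between 0.012 and 0.021 m and x of board2 in the frame of mat between -0.135 and 0.135 m and y of board2 in the frame of mat between -0.09 and 0.09 m and height (world z) of board2 below 0.007 m and angle between board2's own z axis and vertical below 0.08 rad) or (horizontal distance between cake1 and board3 below 0.015 m and z of cake1 in the frame of board3 between 0.012 and 0.021 m and x of board3 in the frame of mat between -0.135 and 0.135 m and y of board3 in the frame of mat between -0.09 and 0.09 m and height (world z) of board3 below 0.007 m and angle between board3's own z axis and vertical below 0.08 rad) or (horizontal distance between cake1 and board4 below 0.015 m and z of cake1 in the frame of board4 between 0.012 and 0.021 m and x of board4 in the frame of mat between -0.135 and 0.135 m and y of board4 in the frame of mat between -0.09 and 0.09 m and height (world z) of board4 below 0.007 m and angle between board4's own z axis and vertical below 0.08 rad)) and angle between each of cake1, cake2, cake3's own z axis and vertical below 0.1 rad and linear speed of each of cake1, cake2, cake3 below 0.02 m/s and contact force between each of cake1, cake2, cake3 and the fingers below 3 N and ((horizontal distance between cake2 and board1 below 0.015 m and z of cake2 in the frame of board1 between 0.012 and 0.021 m and x of board1 in the frame of mat between -0.135 and 0.135 m and y of board1 in the frame of mat between -0.09 and 0.09 m and height (world z) of board1 below 0.007 m and angle between board1's own z axis and vertical below 0.08 rad) or (horizontal distance between cake2 and board2 below 0.015 m and z of cake2 in the frame of board2 between 0.012 and 0.021 m and x of board2 in the frame of mat between -0.135 and 0.135 m and y of board2 in the frame of mat between -0.09 and 0.09 m and height (world z) of board2 below 0.007 m and angle between board2's own z axis and vertical below 0.08 rad) or (horizontal distance between cake2 and board3 below 0.015 m and z of cake2 in the frame of board3 between 0.012 and 0.021 m and x of board3 in the frame of mat between -0.135 and 0.135 m and y of board3 in the frame of mat between -0.09 and 0.09 m and height (world z) of board3 below 0.007 m and angle between board3's own z axis and vertical below 0.08 rad) or (horizontal distance between cake2 and board4 below 0.015 m and z of cake2 in the frame of board4 between 0.012 and 0.021 m and x of board4 in the frame of mat between -0.135 and 0.135 m and y of board4 in the frame of mat between -0.09 and 0.09 m and height (world z) of board4 below 0.007 m and angle between board4's own z axis and vertical below 0.08 rad)) and ((horizontal distance between cake3 and board1 below 0.015 m and z of cake3 in the frame of board1 between 0.012 and 0.021 m and x of board1 in the frame of mat between -0.135 and 0.135 m and y of board1 in the frame of mat between -0.09 and 0.09 m and height (world z) of board1 below 0.007 m and angle between board1's own z axis and vertical below 0.08 rad) or (horizontal distance between cake3 and board2 below 0.015 m and z of cake3 in the frame of board2 between 0.012 and 0.021 m and x of board2 in the frame of mat between -0.135 and 0.135 m and y of board2 in the frame of mat between -0.09 and 0.09 m and height (world z) of board2 below 0.007 m and angle between board2's own z axis and vertical below 0.08 rad) or (horizontal distance between cake3 and board3 below 0.015 m and z of cake3 in the frame of board3 between 0.012 and 0.021 m and x of board3 in the frame of mat between -0.135 and 0.135 m and y of board3 in the frame of mat between -0.09 and 0.09 m and height (world z) of board3 below 0.007 m and angle between board3's own z axis and vertical below 0.08 rad) or (horizontal distance between cake3 and board4 below 0.015 m and z of cake3 in the frame of board4 between 0.012 and 0.021 m and x of board4 in the frame of mat between -0.135 and 0.135 m and y of board4 in the frame of mat between -0.09 and 0.09 m and height (world z) of board4 below 0.007 m and angle between board4's own z axis and vertical below 0.08 rad))), for 0.3 s.
At the end, for the whole second after the job is handed in: Every cake stands upright (0.1 rad), at rest, within 15 mm of the centre of its own board; those boards lie flat, centred at least 30 mm inside the mat's edges; the other boards are still in the dispenser; the lifter is down (within 4 mm) and the slide home (within 6 mm) (all of step 2 and value of joint lifter below 0.004 m and value of joint slide below 0.006 m and (horizontal distance between board1 and tower below 0.015 m or (horizontal distance between cake1 and board1 below 0.015 m and z of cake1 in the frame of board1 between 0.012 and 0.021 m) or (horizontal distance between cake2 and board1 below 0.015 m and z of cake2 in the frame of board1 between 0.012 and 0.021 m) or (horizontal distance between cake3 and board1 below 0.015 m and z of cake3 in the frame of board1 between 0.012 and 0.021 m)) and (horizontal distance between board2 and tower below 0.015 m or (horizontal distance between cake1 and board2 below 0.015 m and z of cake1 in the frame of board2 between 0.012 and 0.021 m) or (horizontal distance between cake2 and board2 below 0.015 m and z of cake2 in the frame of board2 between 0.012 and 0.021 m) or (horizontal distance between cake3 and board2 below 0.015 m and z of cake3 in the frame of board2 between 0.012 and 0.021 m)) and (horizontal distance between board3 and tower below 0.015 m or (horizontal distance between cake1 and board3 below 0.015 m and z of cake1 in the frame of board3 between 0.012 and 0.021 m) or (horizontal distance between cake2 and board3 below 0.015 m and z of cake2 in the frame of board3 between 0.012 and 0.021 m) or (horizontal distance between cake3 and board3 below 0.015 m and z of cake3 in the frame of board3 between 0.012 and 0.021 m)) and (horizontal distance between board4 and tower below 0.015 m or (horizontal distance between cake1 and board4 below 0.015 m and z of cake1 in the frame of board4 between 0.012 and 0.021 m) or (horizontal distance between cake2 and board4 below 0.015 m and z of cake2 in the frame of board4 between 0.012 and 0.021 m) or (horizontal distance between cake3 and board4 below 0.015 m and z of cake3 in the frame of board4 between 0.012 and 0.021 m))); the robot touches nothing.
It fails at once if a bystander is moved more than 30 mm (distance of any of jar, grater, mug, shaker, spoon, carrot from where it was at the start of the episode above 0.03 m).
It fails at once if a board comes out of the dispenser while the one below it is still in ((horizontal distance between board1 and tower below 0.05 m and horizontal distance between board2 and tower above 0.09 m) or (horizontal distance between board2 and tower below 0.05 m and horizontal distance between board3 and tower above 0.09 m) or (horizontal distance between board3 and tower below 0.05 m and horizontal distance between board4 and tower above 0.09 m)).
Of cake1, cake2, cake3 only 2 to 3 are there at a start; the rules pass over those that are not, and their reading is None.
At some moment in a run one of board1, board2 may be knocked a few centimetres aside while the robot is not near it.
Once in a run the grip may slacken for a moment while it holds something.
It also fails if it takes over 210 s, if anything falls off the work surface, if the arm or the gripper's body presses on something with over 40 N, if the wrist force passes 120 N, or if a joint passes its speed limit or range.

## Working session

There is one attempt and no reset: what is moved stays moved. The work goes in short steps, Python scripts to look and compute and a tool call to move; the robot and the scene stay as the last step left them, time stands still between calls to the robot, and variables do not carry over. Pictures are saved under pics/ and viewed, at most 14 in all, crops included, and the job is handed in when it is done.

Besides the shell and the picture viewer there is one more tool, called after "Call:" in YAML: its name, and indented under it one key for each argument. apply_moves: Moves the arm, as the interface text tells. Its arguments: {"type":"object","properties":{"deltas":{"type":"array"},"grip_force":{"type":"number"}},"required":["deltas"]}

```bash
ls; mkdir -p pics
cat > h.py <<'E'
import numpy as np, cv2
from bench import arm, imaging, order
def snap(n,f=None):
    s=arm.read_state(); im=imaging.get_image(n)
    if f: cv2.imwrite('pics/'+f,im['pixels'])
    np.savez('last_'+n+'.npz',**{k:np.array(v) for k,v in im.items()},p=np.array(s['tcp_pos']),Ro=np.array(s['ee_rot']))
    return im,s
def cam(im,s=None):
    "returns R,t world->cam"
    if 'R' in im: return np.array(im['R']),np.array(im['t'])
    T=np.array(im['tool_from_camera']); W=np.eye(4);W[:3,:3]=np.array(s['ee_rot']).reshape(3,3);W[:3,3]=s['tcp_pos']
    M=np.linalg.inv(W@T); return M[:3,:3],M[:3,3]
def dist(im):
    return np.array([float(im['k1']),0,0,0,0])
def ray(im,uv,z,s=None):
    K=np.array(im['intrinsics']);R,t=cam(im,s)
    uv=np.array(uv,float).reshape(-1,1,2)
    d=cv2.undistortPoints(uv,K,dist(im)).reshape(-1,2)
    d=np.c_[d,np.ones(len(d))]@R; c=-R.T@t
    return c+d*((z-c[2])/d[:,2])[:,None]
def proj(im,X,s=None):
    K=np.array(im['intrinsics']);R,t=cam(im,s)
    return cv2.projectPoints(np.array(X,float).reshape(-1,3),cv2.Rodrigues(R)[0],t,K,dist(im))[0].reshape(-1,2)
E
python3 - <<'E'
from h import *
s=arm.read_state();print(s);print(getattr(arm,'hold_point_z',None))
for n in('top','scene'):
    im,_=snap(n,n+'0.png');print(n,im['intrinsics'],im['k1'],im['R'],im['t'])
E
```

```text
pics
{'time_s': 0.0, 'joint_positions': array([-1.22721854,  0.33392251,  0.03991006,  1.46627314, -0.01338896,
        1.34329382, -0.05851671]), 'qd': array([ 0.00166736, -0.00158057, -0.00011469,  0.00083517,  0.00111709,
        0.00142616,  0.00128616]), 'joint_efforts': array([-4.66626880e-04, -6.56363440e+01,  1.33456416e+00, -4.03807819e+01,
       -5.99632692e-02,  4.46635822e-02,  1.57485852e-04]), 'tcp_pos': array([0.2783833 , 0.58697612, 0.29135127]), 'ee_rot': array([[-9.03536879e-01,  4.28509949e-01, -5.75577115e-04],
       [ 4.28510314e-01,  9.03535601e-01, -1.52578250e-03],
       [-1.33758568e-04, -1.62524149e-03, -9.99998670e-01]]), 'wrist_force': array([ 0.28814126, -0.08982708,  0.65138898]), 'torque': array([-0.01368799,  0.04392073, -0.00073455]), 'gripper_force': 0.0, 'grip_width': 0.08717054715184964}
0.051
top [[523.94725543   0.         325.41076784]
 [  0.         523.94725543 233.6454537 ]
 [  0.           0.           1.        ]] 0.02903318974007277 [[ 1.67828056e-02 -9.99851965e-01  3.79280566e-03]
 [-9.78434968e-01 -1.72041319e-02 -2.05837391e-01]
 [ 2.05872172e-01 -2.56484781e-04 -9.78578859e-01]] [1.35554616e-03 5.82284540e-01 1.49780941e+00]
scene [[482.08603068   0.         325.45098676]
 [  0.         482.08603068 237.85873531]
 [  0.           0.           1.        ]] 0.00127599968360295 [[ 0.84964431  0.52694096  0.02092313]
 [ 0.28051615 -0.41799797 -0.86405346]
 [-0.44655933  0.74000738 -0.50296505]] [-0.50413661 -0.07228291  1.51512316]
```

View pics/top0.png

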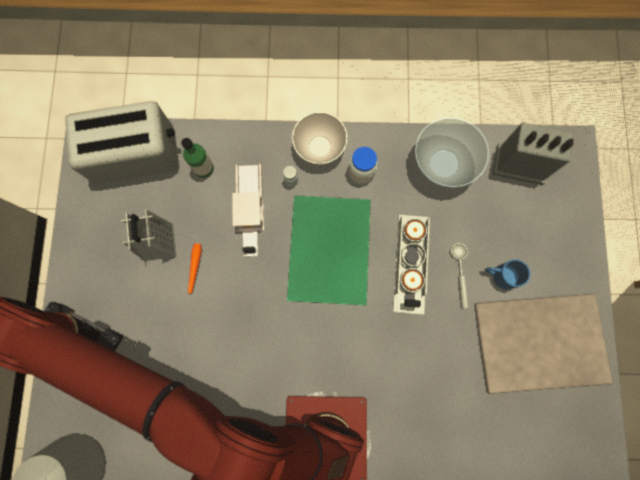

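View pics/scene0.png

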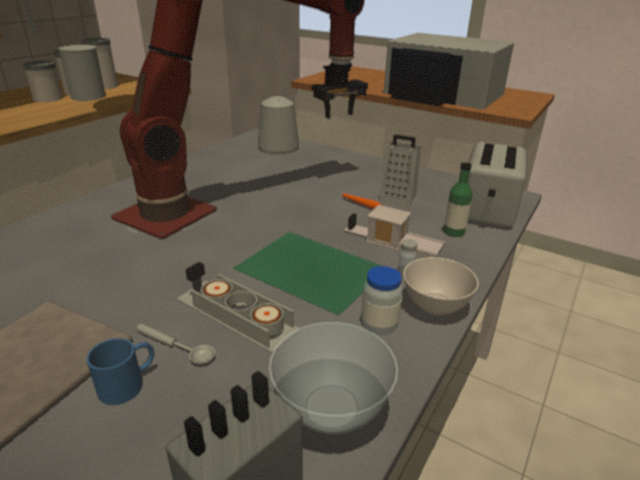

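Two cakes are present, in the rings at top-view pixels (415,230) and (412,280); the middle ring (412,255) is empty. The lifter handle is at (411,300), the dispenser tower at (247,212), its knob at (250,245) and the mat centre at about (329,250).

Run:
```python
from h import *
im=dict(np.load('last_top.npz'));p=im['pixels']
hsv=cv2.cvtColor(p,cv2.COLOR_BGR2HSV)
def blobs(m,box,mn=15):
    x0,y0,x1,y1=box;z=np.zeros_like(m);z[y0:y1,x0:x1]=m[y0:y1,x0:x1]
    cs=cv2.findContours(z,cv2.RETR_EXTERNAL,cv2.CHAIN_APPROX_NONE)[0]
    return [c for c in cs if cv2.contourArea(c)>mn]
g=cv2.inRange(hsv,(60,100,40),(85,255,200))
c=max(blobs(g,(270,180,390,320)),key=cv2.contourArea)
w=ray(im,c.reshape(-1,2),.003)[:,:2].astype(np.float32)
print('mat',cv2.minAreaRect(w))
# dark blocks
k=cv2.inRange(p,(0,0,0),(45,45,45))
for c in blobs(k,(235,225,265,262))+blobs(k,(390,285,430,320)):
    (u,v),wh,a=cv2.minAreaRect(c);print('dark',u,v,wh,a,ray(im,[u,v],.05)[0],ray(im,[u,v],.08)[0])
# cakes white/cream
k=cv2.inRange(hsv,(0,60,90),(20,255,255))
for c in blobs(k,(398,212,430,298)):
    (u,v),wh,a=cv2.minAreaRect(c);print('cake',u,v,wh,cv2.contourArea(c),ray(im,[u,v],.048)[0])
# stand plate, dispenser: light pixels
l=cv2.inRange(hsv,(0,0,140),(180,90,255))
for nm,b,z in(('stand',(385,205,435,320),.002),('disp',(225,155,275,262),.01)):
    for c in blobs(l,b,40):
        w=ray(im,c.reshape(-1,2),z)[:,:2].astype(np.float32);print(nm,cv2.minAreaRect(w),c.reshape(-1,2).min(0),c.reshape(-1,2).max(0))
a=p[150:320,225:435]
cv2.imwrite('pics/c1.png',np.hstack([cv2.resize(p[155:265,225:275],None,fx=5,fy=5,interpolation=2),cv2.resize(p[205:315,385:435],None,fx=5,fy=5,interpolation=2)]))
```

```text
mat ((0.5468196868896484, -0.0006386116147041321), (0.23443260788917542, 0.3240128457546234), 87.82829284667969)
cake 412.25006103515625 279.7500305175781 (21.21320343017578, 20.50609588623047) 344.5 [ 0.45066699 -0.24652511  0.048     ]
cake 414.75006103515625 229.7500457763672 (20.50609588623047, 19.798988342285156) 323.0 [ 0.60148946 -0.25669014  0.048     ]
stand ((0.5146155953407288, -0.2485024780035019), (0.15287917852401733, 0.35556045174598694), 89.60088348388672) [385 205] [434 319]
disp ((0.673369288444519, 0.24971316754817963), (0.34229332208633423, 0.1548769474029541), 2.102125406265259) [225 155] [274 261]
```

View pics/c1.png

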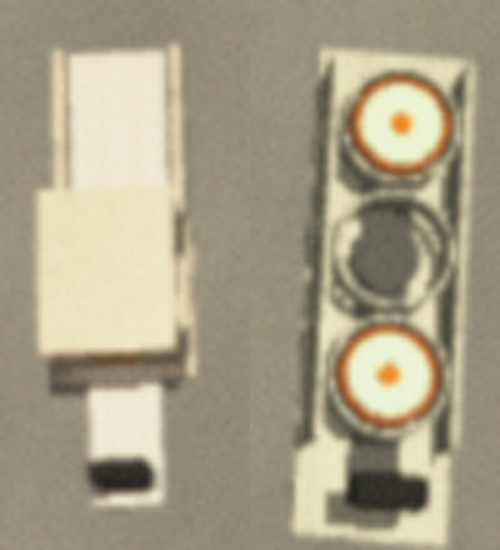

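Run:
```python
from h import *
im=dict(np.load('last_top.npz'))
f=lambda pts,z,o=(225,155):ray(im,np.array(pts,float)/5+np.array(o)-.4,z)[:,:2]
T=f([(37,188),(171,190),(172,352),(37,354)],.084);t=T.mean(0);print('roof',T,t)
k=f([(121,475)],.05)[0];print('knob',k,t-k,np.hypot(*(t-k)),np.arctan2(*(t-k)[::-1]))
r=f([(52,50),(180,46),(68,55),(165,55)],.01);print('rails',r)
print('handle',f([(387-250,492)],.08,(385,205)))
P=f([(320-250,48),(475-250,60),(448-250,543),(292-250,535)],.002,(385,205));print('plate',P,P.mean(0))
sc=dict(np.load('last_scene.npz'))
for n,X in(('knob',(*k,.05)),('roof',(*t,.084)),('handle',(.3804,-.2418,.08))):print(n,proj(sc,X))
```

```text
roof [[0.69825075 0.29112338]
 [0.69849714 0.21154501]
 [0.59975383 0.20675108]
 [0.597144   0.28576666]] [0.64841143 0.24879653]
knob [0.53194416 0.23821759] [0.11646727 0.01057894] 0.1169467402527912 0.09058333435292688
rails [[0.81030262 0.3001892 ]
 [0.81450882 0.21969905]
 [0.80719074 0.28995711]
 [0.80836788 0.22890101]]
handle [[ 0.38011925 -0.23921401]]
plate [[ 0.66034597 -0.21539904]
 [ 0.65433095 -0.31158072]
 [ 0.35663851 -0.28809073]
 [ 0.35966292 -0.19492558]] [ 0.50774459 -0.25249902]
knob [[350.55551736 215.64204134]]
roof [[388.78480429 214.24797185]]
handle [[194.14860291 266.27649596]]
```

```bash
cat >> h.py <<'E'
SA=-0.067; S0=np.array([.526,-.2516]); CA=0.06; C0=np.array([.5386,.2422])
def fr(o,a,x,y): return o+np.array([np.cos(a)*x-np.sin(a)*y,np.sin(a)*x+np.cos(a)*y])
def plan(x,y,z,a,v=True):
    "grasp point target, frame angle a (tool x = -frame x); rotation first, then shift in the turned axes"
    s=arm.read_state();R=np.array(s['ee_rot']).reshape(3,3)
    Rt=np.array([[-np.cos(a),np.sin(a)*-1*-1 if 0 else -np.sin(a),0],[-np.sin(a),np.cos(a),0],[0,0,-1.]])
    from scipy.spatial.transform import Rotation as Q
    w=Q.from_matrix(R.T@Rt).as_rotvec()
    d=np.array([x,y,z+.051])-np.array(s['tcp_pos'])
    print('t %.1f grasp'%s['time_s'],np.round(np.array(s['tcp_pos'])-[0,0,.051],4),'turn',np.round(w,3),'shift_turned cm',np.round(Rt.T@d*100,2),'shift_now',np.round(R.T@d*100,2),'w',round(s['grip_width'],4),'F',np.round(s['wrist_force'],1),s['gripper_force'])
E
python3 - <<'E'
from h import *
plan(.45,.12,.27,SA)
a=SA
print(fr(S0,SA,-146,0) if 0 else fr(S0,SA,-.146,0))
E
```

```text
t 0.1 grasp [0.2784 0.587  0.2405] turn [-0.001 -0.    -0.376] shift_turned cm [-20.25 -45.45  -2.95] shift_now [-35.52 -34.85  -2.9 ] w 0.0871 F [0.  0.1 0.2] 0.0
[ 0.38032757 -0.24182532]
```

Call:
apply_moves:
  deltas:
    - {"wz": -0.125, "dz": -1.5}
    - {"wz": -0.125, "dz": -1.5}
    - {"wz": -0.126}
    - {"dx": -2, "dy": -4.5}
    - {"dx": -2, "dy": -4.5}
    - {"dx": -2, "dy": -4.5}
    - {"dx": -2, "dy": -4.5}
    - {"dx": -2, "dy": -4.5}

```text
invalid input
```

Call:
apply_moves:
  deltas:
    - {"dx": -2, "dy": -4.5}
    - {"dx": -2, "dy": -4.5}
    - {"dx": -2, "dy": -4.5}
    - {"dx": -2, "dy": -4.5}
    - {"dx": -2, "dy": -4.5}
    - {"dy": -4.5}
    - {"dy": -4.5}
    - {"dy": -4.5}

```text
invalid input
```

Run:
```python
from h import *
plan(.40,-.243,.16,SA)
```

```text
t 0.1 grasp [0.2784 0.587  0.2405] turn [-0.001 -0.    -0.376] shift_turned cm [-17.69 -82.     8.05] shift_now [-46.55 -69.78   8.15] w 0.0871 F [0.  0.1 0.2] 0.0
```

Call:
apply_moves:
  deltas:
    - {"dx": 0, "dy": 0, "dz": -1.5, "wx": 0, "wy": 0, "wz": -0.125, "hand": 8.7}
    - {"dx": 0, "dy": 0, "dz": -1.5, "wx": 0, "wy": 0, "wz": -0.125, "hand": 8.7}
    - {"dx": 0, "dy": 0, "dz": 0, "wx": 0, "wy": 0, "wz": -0.126, "hand": 8.7}
    - {"dx": -2, "dy": -4.5, "dz": 0, "wx": 0, "wy": 0, "wz": 0, "hand": 8.7}
    - {"dx": -2, "dy": -4.5, "dz": 0, "wx": 0, "wy": 0, "wz": 0, "hand": 8.7}
    - {"dx": -2, "dy": -4.5, "dz": 0, "wx": 0, "wy": 0, "wz": 0, "hand": 8.7}
    - {"dx": -2, "dy": -4.5, "dz": 0, "wx": 0, "wy": 0, "wz": 0, "hand": 8.7}
    - {"dx": -2, "dy": -4.5, "dz": 0, "wx": 0, "wy": 0, "wz": 0, "hand": 8.7}

```text
time_s: 0.9
tcp_pos: [0.3635, 0.354, 0.322]
ee_rot: [[-0.998, 0.067, -0.0], [0.067, 0.998, -0.0], [0.0, -0.0, -1.0]]
wrist_force: [1.2, 0.6, 1.1]
grip_width: 0.0871
gripper_force: 0.0
```

Call:
apply_moves:
  deltas:
    - {"dx": -1.5, "dy": -4.5, "dz": 0, "wx": 0, "wy": 0, "wz": 0, "hand": 8.7}
    - {"dx": -1.5, "dy": -4.5, "dz": 0, "wx": 0, "wy": 0, "wz": 0, "hand": 8.7}
    - {"dx": -1.5, "dy": -4.5, "dz": 0, "wx": 0, "wy": 0, "wz": 0, "hand": 8.7}
    - {"dx": -1.5, "dy": -4.5, "dz": 0, "wx": 0, "wy": 0, "wz": 0, "hand": 8.7}
    - {"dx": -1.5, "dy": -4.5, "dz": 0, "wx": 0, "wy": 0, "wz": 0, "hand": 8.7}
    - {"dx": -1.5, "dy": -4.5, "dz": 0, "wx": 0, "wy": 0, "wz": 0, "hand": 8.7}
    - {"dx": -1.5, "dy": -4.5, "dz": 0, "wx": 0, "wy": 0, "wz": 0, "hand": 8.7}
    - {"dx": -1.5, "dy": -4.5, "dz": 0, "wx": 0, "wy": 0, "wz": 0, "hand": 8.7}

```text
time_s: 1.7
tcp_pos: [0.4588, -0.0131, 0.3222]
ee_rot: [[-0.998, 0.067, 0.0], [0.067, 0.998, 0.0], [-0.0, 0.0, -1.0]]
wrist_force: [1.0, 0.9, -0.4]
grip_width: 0.0872
gripper_force: 0.0
```

Call:
apply_moves:
  deltas:
    - {"dx": 0, "dy": -4.5, "dz": 0, "wx": 0, "wy": 0, "wz": 0, "hand": 8.7}
    - {"dx": 0, "dy": -4.5, "dz": 0, "wx": 0, "wy": 0, "wz": 0, "hand": 8.7}
    - {"dx": 0, "dy": -4.5, "dz": 0, "wx": 0, "wy": 0, "wz": 0, "hand": 8.7}
    - {"dx": 0, "dy": -4.5, "dz": 0, "wx": 0, "wy": 0, "wz": 0, "hand": 8.7}
    - {"dx": 0, "dy": -4.5, "dz": 0, "wx": 0, "wy": 0, "wz": 0, "hand": 8.7}
    - {"dx": 0, "dy": 0, "dz": 4, "wx": 0, "wy": 0, "wz": 0, "hand": 8.7}
    - {"dx": 0, "dy": 0, "dz": 4, "wx": 0, "wy": 0, "wz": 0, "hand": 8.7}
    - {"dx": 0, "dy": 0, "dz": 0, "wx": 0, "wy": 0, "wz": 0, "hand": 8.7}

```text
time_s: 2.5
tcp_pos: [0.4413, -0.2347, 0.2382]
ee_rot: [[-0.998, 0.068, -0.008], [0.068, 0.998, 0.001], [0.008, 0.001, -1.0]]
wrist_force: [-0.2, 0.2, 1.4]
grip_width: 0.0869
gripper_force: 0.0
```

Run:
```python
from h import *
plan(.3803,-.2418,.12,SA)
im,s=snap('wrist','w1.png')
print(im['tool_from_camera'],im['intrinsics'],im['k1'])
print(proj(im,[(*fr(S0,SA,-.146,0),.08),(*fr(S0,SA,-.076,0),.048),(*fr(S0,SA,.076,0),.048),(*fr(S0,SA,0,0),.048)],s))
```

```text
t 2.5 grasp [ 0.4413 -0.2347  0.1872] turn [ 0.001 -0.008 -0.001] shift_turned cm [ 6.04 -1.12  6.72] shift_now [ 5.99 -1.13  6.76] w 0.0869 F [-0.2  0.2  1.4] 0.0
[[ 5.11194461e-04 -9.68812168e-01 -2.47795726e-01  6.78718419e-02]
 [ 9.99999552e-01  2.97905997e-04  8.98236951e-04 -5.84563749e-04]
 [-7.96403055e-04 -2.47796075e-01  9.68811886e-01 -9.32090297e-02]
 [ 0.00000000e+00  0.00000000e+00  0.00000000e+00  1.00000000e+00]] [[415.75234701   0.         326.19616112]
 [  0.         415.75234701 239.66607809]
 [  0.           0.           1.        ]] -0.08027771124156886
[[307.69503798 148.95833667]
 [310.58609202 248.64184049]
 [312.5673489  429.8669711 ]
 [311.58421309 345.76993175]]
```

View pics/w1.png

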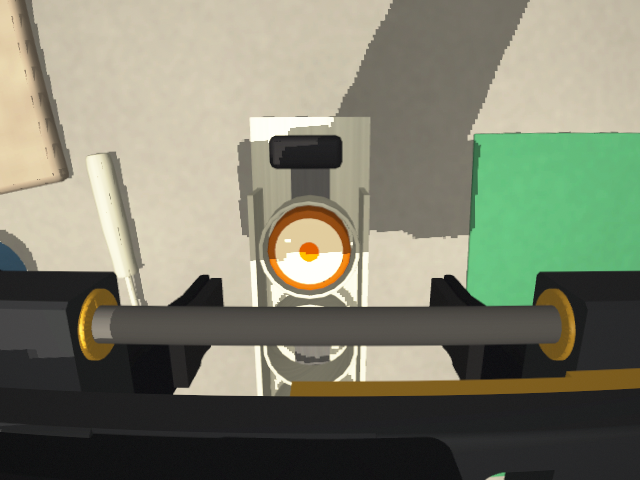

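The wrist view shows the handle at (306,150) and a cake at (309,250), within about 2 px of the prediction, so I can grasp the handle.

Call:
apply_moves:
  deltas:
    - {"dx": 3, "dy": -0.6, "dz": 0, "wx": 0, "wy": -0.008, "wz": 0, "hand": 8.7}
    - {"dx": 3, "dy": -0.6, "dz": 0, "wx": 0, "wy": 0, "wz": 0, "hand": 8.7}
    - {"dx": 0, "dy": 0, "dz": 3, "wx": 0, "wy": 0, "wz": 0, "hand": 8.7}
    - {"dx": 0, "dy": 0, "dz": 3, "wx": 0, "wy": 0, "wz": 0, "hand": 8.7}
    - {"dx": 0, "dy": 0, "dz": 3, "wx": 0, "wy": 0, "wz": 0, "hand": 8.7}
    - {"dx": 0, "dy": 0, "dz": 2.9, "wx": 0, "wy": 0, "wz": 0, "hand": 8.7}
    - {"dx": 0, "dy": 0, "dz": 0, "wx": 0, "wy": 0, "wz": 0, "hand": 4}
    - {"dx": 0, "dy": 0, "dz": 0, "wx": 0, "wy": 0, "wz": 0, "hand": 4}
  grip_force: 50

```text
time_s: 3.35
tcp_pos: [0.3851, -0.2441, 0.1247]
ee_rot: [[-0.998, 0.067, 0.008], [0.067, 0.998, -0.001], [-0.009, -0.001, -1.0]]
wrist_force: [-0.0, 0.2, -0.3]
grip_width: 0.0781
gripper_force: 0.0
```

Call:
apply_moves:
  deltas:
    - {"dx": 0, "dy": 0, "dz": 0, "wx": 0, "wy": 0, "wz": 0, "hand": 4}
    - {"dx": 0, "dy": 0, "dz": 0, "wx": 0, "wy": 0, "wz": 0, "hand": 3.5}
    - {"dx": 0, "dy": 0, "dz": 0, "wx": 0, "wy": 0, "wz": 0, "hand": 3.5}
    - {"dx": 0, "dy": 0, "dz": 0, "wx": 0, "wy": 0, "wz": 0, "hand": 3.5}

```text
time_s: 3.75
tcp_pos: [0.3846, -0.2436, 0.1236]
ee_rot: [[-0.998, 0.067, 0.009], [0.067, 0.998, -0.0], [-0.009, 0.0, -1.0]]
wrist_force: [0.9, -0.2, -0.3]
grip_width: 0.0471
gripper_force: 0.0
```

Call:
apply_moves:
  deltas:
    - {"dx": 0.4, "dy": 0, "dz": 0.4, "wx": 0, "wy": 0.008, "wz": 0, "hand": 4.7}
    - {"dx": 0, "dy": 0, "dz": 0, "wx": 0, "wy": 0, "wz": 0, "hand": 4.7}
    - {"dx": 0, "dy": 0, "dz": 0, "wx": 0, "wy": 0, "wz": 0, "hand": 3.5}
    - {"dx": 0, "dy": 0, "dz": 0, "wx": 0, "wy": 0, "wz": 0, "hand": 3.5}
    - {"dx": 0, "dy": 0, "dz": 0, "wx": 0, "wy": 0, "wz": 0, "hand": 3.5}

```text
time_s: 4.25
tcp_pos: [0.38, -0.2431, 0.1188]
ee_rot: [[-0.998, 0.067, -0.001], [0.067, 0.998, 0.0], [0.001, 0.0, -1.0]]
wrist_force: [-0.9, 2.4, -0.6]
grip_width: 0.0439
gripper_force: 50.0
```

Gripped. Raise 34 mm, and a little more to reach the stop.

Call:
apply_moves:
  deltas:
    - {"dx": 0, "dy": 0, "dz": -0.7, "wx": 0, "wy": 0, "wz": 0, "hand": 3.5}
    - {"dx": 0, "dy": 0, "dz": -0.7, "wx": 0, "wy": 0, "wz": 0, "hand": 3.5}
    - {"dx": 0, "dy": 0, "dz": -0.7, "wx": 0, "wy": 0, "wz": 0, "hand": 3.5}
    - {"dx": 0, "dy": 0, "dz": -0.7, "wx": 0, "wy": 0, "wz": 0, "hand": 3.5}
    - {"dx": 0, "dy": 0, "dz": -0.6, "wx": 0, "wy": 0, "wz": 0, "hand": 3.5}
    - {"dx": 0, "dy": 0, "dz": -0.1, "wx": 0, "wy": 0, "wz": 0, "hand": 3.5}
    - {"dx": 0, "dy": 0, "dz": 0, "wx": 0, "wy": 0, "wz": 0, "hand": 3.5}
    - {"dx": 0, "dy": 0, "dz": 0, "wx": 0, "wy": 0, "wz": 0, "hand": 3.5}

```text
time_s: 5.05
tcp_pos: [0.3798, -0.243, 0.1533]
ee_rot: [[-0.998, 0.067, -0.0], [0.067, 0.998, -0.0], [0.0, -0.0, -1.0]]
wrist_force: [6.9, -1.4, -29.6]
grip_width: 0.0435
gripper_force: 50.0
```

Call:
apply_moves:
  deltas:
    - {"dx": 0, "dy": 0, "dz": 0.05, "wx": 0, "wy": 0, "wz": 0, "hand": 8.7}
    - {"dx": 0, "dy": 0, "dz": 0, "wx": 0, "wy": 0, "wz": 0, "hand": 8.7}
    - {"dx": 0, "dy": 0, "dz": 0, "wx": 0, "wy": 0, "wz": 0, "hand": 8.7}
    - {"dx": 0, "dy": 0, "dz": 0, "wx": 0, "wy": 0, "wz": 0, "hand": 8.7}
    - {"dx": 0, "dy": 0, "dz": -4, "wx": 0, "wy": 0, "wz": 0, "hand": 8.7}
    - {"dx": 0, "dy": 0, "dz": -4, "wx": 0, "wy": 0, "wz": 0, "hand": 8.7}
    - {"dx": -1, "dy": 4.5, "dz": -3, "wx": 0, "wy": 0, "wz": 0, "hand": 8.7}
    - {"dx": -1, "dy": 4.5, "dz": 0, "wx": 0, "wy": 0, "wz": 0, "hand": 8.7}

```text
time_s: 5.85
tcp_pos: [0.4068, -0.1597, 0.2651]
ee_rot: [[-0.997, 0.071, 0.008], [0.071, 0.997, 0.0], [-0.008, 0.001, -1.0]]
wrist_force: [1.6, 0.6, -0.8]
grip_width: 0.0864
gripper_force: 0.0
```

Call:
apply_moves:
  deltas:
    - {"dx": -1.3, "dy": 4.5, "dz": 0, "wx": 0, "wy": 0, "wz": 0, "hand": 8.7}
    - {"dx": -1.3, "dy": 4.5, "dz": 0, "wx": 0, "wy": 0, "wz": 0, "hand": 8.7}
    - {"dx": -1.3, "dy": 4.5, "dz": 0, "wx": 0, "wy": 0, "wz": 0, "hand": 8.7}
    - {"dx": -1.3, "dy": 4.5, "dz": 0, "wx": 0, "wy": 0, "wz": 0, "hand": 8.7}
    - {"dx": -1.3, "dy": 4.5, "dz": 0, "wx": 0, "wy": 0, "wz": -0.06, "hand": 8.7}
    - {"dx": -1.3, "dy": 4.5, "dz": 0, "wx": 0, "wy": 0, "wz": -0.067, "hand": 8.7}
    - {"dx": -1, "dy": 4, "dz": 0, "wx": 0, "wy": 0, "wz": 0, "hand": 8.7}
    - {"dx": -1, "dy": 4, "dz": 0, "wx": 0, "wy": 0, "wz": 0, "hand": 8.7}

```text
time_s: 6.65
tcp_pos: [0.5138, 0.189, 0.261]
ee_rot: [[-0.998, -0.06, 0.0], [-0.06, 0.998, -0.0], [-0.0, -0.0, -1.0]]
wrist_force: [0.9, -0.5, 0.9]
grip_width: 0.087
gripper_force: 0.0
```

Run:
```python
from h import *
plan(*fr(C0,CA,-.004,0),.15,CA)
```

```text
t 6.7 grasp [0.5138 0.189  0.21  ] turn [-0.  0.  0.] shift_turned cm [-2.4   5.16  6.  ] shift_now [-2.4   5.16  6.  ] w 0.087 F [ 0.9 -0.5  0.9] 0.0
```

Call:
apply_moves:
  deltas:
    - {"dx": -4, "dy": 2.6, "dz": 0, "wx": 0, "wy": 0, "wz": 0, "hand": 8.7}
    - {"dx": -4, "dy": 2.6, "dz": 0, "wx": 0, "wy": 0, "wz": 0, "hand": 8.7}
    - {"dx": -1, "dy": 0, "dz": 0, "wx": 0, "wy": 0, "wz": 0, "hand": 8.7}
    - {"dx": 0, "dy": 0, "dz": 0, "wx": 0, "wy": 0, "wz": 0, "hand": 8.7}
    - {"dx": 0, "dy": 0, "dz": 0, "wx": 0, "wy": 0, "wz": 0, "hand": 8.7}

```text
time_s: 7.15
tcp_pos: [0.5999, 0.2434, 0.2607]
ee_rot: [[-0.998, -0.059, -0.0], [-0.059, 0.998, -0.001], [0.0, -0.001, -1.0]]
wrist_force: [-0.7, -0.1, 0.1]
grip_width: 0.0869
gripper_force: 0.0
```

Run:
```python
from h import *
plan(*fr(C0,CA,-.004,0),.15,CA)
im,s=snap('wrist','w2.png')
print(proj(im,[(*fr(C0,CA,x,y),z) for x,y,z in [(-.004,0,.05),(.06,.04,.084),(.06,-.04,.084),(-.015,.022,.008),(-.015,-.022,.008)]],s))
```

```text
t 7.2 grasp [0.5999 0.2434 0.2097] turn [-0.001 -0.    -0.001] shift_turned cm [6.53 0.25 5.97] shift_now [6.53 0.24 5.97] w 0.0869 F [-0.7 -0.1  0.1] 0.0
[[330.17425096 137.77954848]
 [390.19039902 236.25122415]
 [270.77102997 236.32377842]
 [356.97572495 123.45751556]
 [302.43112374 123.47223425]]
```

View pics/w2.png

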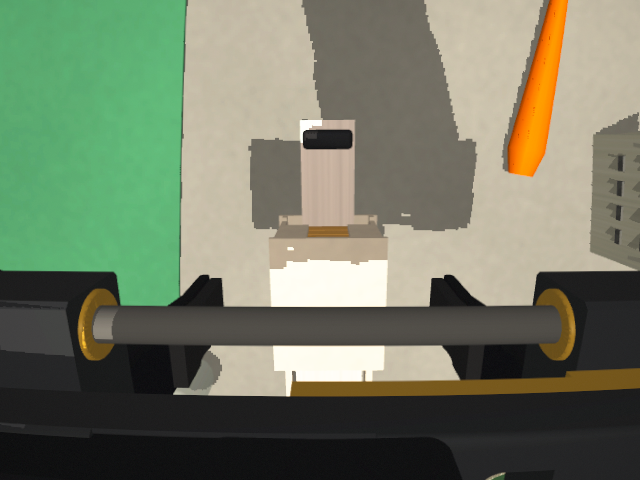

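The knob is at (327.5,138.5) and the roof's front edge spans (270–387, 237), about 1.5 mm to −y of my estimate. I'm correcting for that and grasping the knob.

Call:
apply_moves:
  deltas:
    - {"dx": 3.3, "dy": 0.1, "dz": 2, "wx": 0, "wy": 0, "wz": 0, "hand": 8.7}
    - {"dx": 3.2, "dy": 0, "dz": 3, "wx": 0, "wy": 0, "wz": 0, "hand": 8.7}
    - {"dx": 0, "dy": 0, "dz": 4, "wx": 0, "wy": 0, "wz": 0, "hand": 8.0}
    - {"dx": 0, "dy": 0, "dz": 4, "wx": 0, "wy": 0, "wz": 0, "hand": 7.0}
    - {"dx": 0, "dy": 0, "dz": 3, "wx": 0, "wy": 0, "wz": 0, "hand": 6.0}
    - {"dx": 0, "dy": 0, "dz": 0.7, "wx": 0, "wy": 0, "wz": 0, "hand": 5.0}
    - {"dx": 0, "dy": 0, "dz": 0, "wx": 0, "wy": 0, "wz": 0, "hand": 5}
    - {"dx": 0, "dy": 0, "dz": 0, "wx": 0, "wy": 0, "wz": 0, "hand": 5}
  grip_force: 40

```text
time_s: 8.0
tcp_pos: [0.536, 0.2418, 0.0958]
ee_rot: [[-0.998, -0.06, 0.002], [-0.06, 0.998, 0.001], [-0.002, 0.001, -1.0]]
wrist_force: [0.6, 0.4, 0.7]
grip_width: 0.0525
gripper_force: 0.0
```

```bash
sed -i 's/C0=np.array(\[.5386,.2422\])/C0=np.array([.5386,.2407])/' h.py
python3 - <<'E'
from h import *
plan(*fr(C0,CA,-.004,0),.042,CA)
E
```

```text
t 8.0 grasp [0.536  0.2418 0.0448] turn [ 0.001  0.002 -0.   ] shift_turned cm [ 0.14 -0.12  0.28] shift_now [ 0.14 -0.12  0.28] w 0.0525 F [0.6 0.4 0.7] 0.0
```

Call:
apply_moves:
  deltas:
    - {"dx": 0.1, "dy": -0.1, "dz": 0.2, "wx": 0, "wy": 0, "wz": 0, "hand": 4.5}
    - {"dx": 0, "dy": 0, "dz": 0, "wx": 0, "wy": 0, "wz": 0, "hand": 2.8}
    - {"dx": 0, "dy": 0, "dz": 0, "wx": 0, "wy": 0, "wz": 0, "hand": 2.8}
    - {"dx": 0, "dy": 0, "dz": 0, "wx": 0, "wy": 0, "wz": 0, "hand": 2.8}

```text
time_s: 8.4
tcp_pos: [0.5346, 0.2402, 0.0925]
ee_rot: [[-0.998, -0.06, 0.001], [-0.06, 0.998, -0.0], [-0.001, -0.0, -1.0]]
wrist_force: [-1.7, -1.7, 5.9]
grip_width: 0.0357
gripper_force: 40.0
```

Call:
apply_moves:
  deltas:
    - {"dx": 1.5, "dy": 0, "dz": 0, "wx": 0, "wy": 0, "wz": 0, "hand": 2.8}
    - {"dx": 1.8, "dy": 0, "dz": 0, "wx": 0, "wy": 0, "wz": 0, "hand": 2.8}
    - {"dx": 1.8, "dy": 0, "dz": 0, "wx": 0, "wy": 0, "wz": 0, "hand": 2.8}
    - {"dx": 1.8, "dy": 0, "dz": 0, "wx": 0, "wy": 0, "wz": 0, "hand": 2.8}
    - {"dx": 1.8, "dy": 0, "dz": 0, "wx": 0, "wy": 0, "wz": 0, "hand": 2.8}
    - {"dx": 1.6, "dy": 0, "dz": 0, "wx": 0, "wy": 0, "wz": 0, "hand": 2.8}
    - {"dx": 1.3, "dy": 0, "dz": 0, "wx": 0, "wy": 0, "wz": 0, "hand": 2.8}
    - {"dx": 0, "dy": 0, "dz": 0, "wx": 0, "wy": 0, "wz": 0, "hand": 2.8}

```text
time_s: 9.2
tcp_pos: [0.4191, 0.2327, 0.0925]
ee_rot: [[-0.998, -0.06, 0.003], [-0.06, 0.998, 0.0], [-0.003, -0.0, -1.0]]
wrist_force: [2.6, -4.3, 3.1]
grip_width: 0.0357
gripper_force: 40.0
```

Call:
apply_moves:
  deltas:
    - {"dx": 0.2, "dy": 0, "dz": 0, "wx": 0, "wy": 0, "wz": 0, "hand": 2.8}
    - {"dx": 0, "dy": 0, "dz": 0, "wx": 0, "wy": 0, "wz": 0, "hand": 8.7}
    - {"dx": 0, "dy": 0, "dz": 0, "wx": 0, "wy": 0, "wz": 0, "hand": 8.7}
    - {"dx": 0, "dy": 0, "dz": -4, "wx": 0, "wy": 0, "wz": 0, "hand": 8.7}
    - {"dx": 0, "dy": 0, "dz": -5, "wx": 0, "wy": 0, "wz": 0, "hand": 8.7}
    - {"dx": -4, "dy": 0, "dz": -5, "wx": 0, "wy": 0, "wz": 0, "hand": 8.7}
    - {"dx": -4.5, "dy": 0, "dz": -1, "wx": 0, "wy": 0, "wz": 0, "hand": 8.7}
    - {"dx": -4.5, "dy": 0, "dz": 0, "wx": 0, "wy": 0, "wz": 0, "hand": 8.7}

```text
time_s: 10.0
tcp_pos: [0.5394, 0.2421, 0.234]
ee_rot: [[-0.998, -0.062, 0.004], [-0.062, 0.998, 0.004], [-0.004, 0.004, -1.0]]
wrist_force: [-0.5, -0.6, 0.4]
grip_width: 0.0823
gripper_force: 0.0
```

Call:
apply_moves:
  deltas:
    - {"dx": -4, "dy": 0, "dz": 0, "wx": 0, "wy": 0, "wz": 0, "hand": 8.7}
    - {"dx": -4, "dy": 0, "dz": 0, "wx": 0, "wy": 0, "wz": 0, "hand": 8.7}
    - {"dx": 0, "dy": 0, "dz": 0, "wx": 0, "wy": 0, "wz": 0, "hand": 8.7}
    - {"dx": 0, "dy": 0, "dz": 0, "wx": 0, "wy": 0, "wz": 0, "hand": 8.7}

```text
time_s: 10.4
tcp_pos: [0.6173, 0.2454, 0.2297]
ee_rot: [[-0.998, -0.06, -0.002], [-0.06, 0.998, -0.001], [0.002, -0.001, -1.0]]
wrist_force: [-0.6, -0.3, -0.7]
grip_width: 0.0867
gripper_force: 0.0
```

Run:
```python
from h import *
plan(*fr(C0,CA,0,0),.029,CA)
im,s=snap('wrist','w3.png')
print(proj(im,[(*fr(C0,CA,x,y),z) for x,y,z in [(0,0,.024),(.042,.032,.024),(.042,-.032,.024),(-.042,.032,.024),(-.042,-.032,.024),(-.119,0,.05)]],s))
```

```text
t 10.4 grasp [0.6173 0.2454 0.1787] turn [-0.001 -0.002 -0.   ] shift_turned cm [ 7.89 -0.   14.97] shift_now [7.860e+00 1.000e-02 1.498e+01] w 0.0867 F [-0.6 -0.3 -0.7] 0.0
[[326.87699261 118.34264464]
 [371.46132283 178.81835969]
 [282.23507674 178.80002112]
 [374.13858523  55.06690816]
 [279.66805355  55.04663657]
 [327.00960924 -86.70387433]]
```

View pics/w3.png

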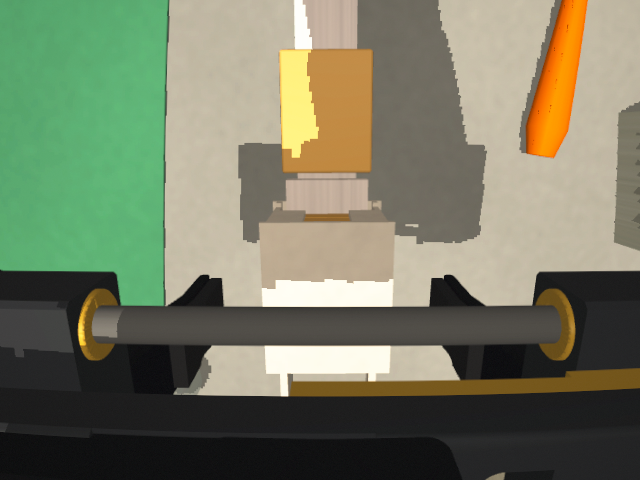

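Board 1 spans (281–371, 50–172), so it is centred at about chute x −4 mm, y 0, and is free to pick.

Call:
apply_moves:
  deltas:
    - {"dx": 4.2, "dy": 0, "dz": 0, "wx": 0, "wy": 0, "wz": 0, "hand": 8.7}
    - {"dx": 4.1, "dy": 0, "dz": 0, "wx": 0, "wy": 0, "wz": 0, "hand": 8.7}
    - {"dx": 0, "dy": 0, "dz": 4, "wx": 0, "wy": 0, "wz": 0, "hand": 8.7}
    - {"dx": 0, "dy": 0, "dz": 4, "wx": 0, "wy": 0, "wz": 0, "hand": 8.7}
    - {"dx": 0, "dy": 0, "dz": 4, "wx": 0, "wy": 0, "wz": 0, "hand": 8.7}
    - {"dx": 0, "dy": 0, "dz": 2.5, "wx": 0, "wy": 0, "wz": 0, "hand": 8.7}
    - {"dx": 0, "dy": 0, "dz": 0, "wx": 0, "wy": 0, "wz": 0, "hand": 8.7}
    - {"dx": 0, "dy": 0, "dz": 0, "wx": 0, "wy": 0, "wz": 0, "hand": 8.0}
  grip_force: 25

```text
time_s: 11.25
tcp_pos: [0.534, 0.2409, 0.0869]
ee_rot: [[-0.998, -0.061, -0.0], [-0.061, 0.998, 0.001], [-0.0, 0.001, -1.0]]
wrist_force: [0.3, -0.3, 0.2]
grip_width: 0.0843
gripper_force: 0.0
```

Run:
```python
from h import *
plan(*fr(C0,CA,-.004,0),.029,CA)
```

```text
t 11.2 grasp [0.534  0.2409 0.0359] turn [0.001 0.    0.001] shift_turned cm [-0.06 -0.05  0.69] shift_now [-0.06 -0.05  0.69] w 0.0843 F [ 0.3 -0.3  0.2] 0.0
```

Call:
apply_moves:
  deltas:
    - {"dx": 0, "dy": 0, "dz": 0.7, "wx": 0, "wy": 0, "wz": 0, "hand": 7.5}
    - {"dx": 0, "dy": 0, "dz": 0, "wx": 0, "wy": 0, "wz": 0, "hand": 7.0}
    - {"dx": 0, "dy": 0, "dz": 0, "wx": 0, "wy": 0, "wz": 0, "hand": 5.6}
    - {"dx": 0, "dy": 0, "dz": 0, "wx": 0, "wy": 0, "wz": 0, "hand": 5.6}
    - {"dx": 0, "dy": 0, "dz": 0, "wx": 0, "wy": 0, "wz": 0, "hand": 5.6}
    - {"dx": 0, "dy": 0, "dz": 0, "wx": 0, "wy": 0, "wz": 0, "hand": 5.6}

```text
time_s: 11.85
tcp_pos: [0.5348, 0.2407, 0.0795]
ee_rot: [[-0.998, -0.06, 0.001], [-0.06, 0.998, 0.001], [-0.001, 0.001, -1.0]]
wrist_force: [-2.1, 0.2, 5.7]
grip_width: 0.0637
gripper_force: 25.0
```

Call:
apply_moves:
  deltas:
    - {"dx": 0, "dy": 0, "dz": -1, "wx": 0, "wy": 0, "wz": 0, "hand": 5.6}
    - {"dx": 0, "dy": 0, "dz": -2, "wx": 0, "wy": 0, "wz": 0, "hand": 5.6}
    - {"dx": 0, "dy": 0, "dz": -3, "wx": 0, "wy": 0, "wz": 0, "hand": 5.6}
    - {"dx": -0.5, "dy": -3, "dz": 0, "wx": 0, "wy": 0, "wz": 0, "hand": 5.6}
    - {"dx": -1, "dy": -4, "dz": 0, "wx": 0, "wy": 0, "wz": 0, "hand": 5.6}
    - {"dx": -1, "dy": -4, "dz": 0, "wx": 0, "wy": 0, "wz": 0, "hand": 5.6}

```text
time_s: 12.45
tcp_pos: [0.5663, 0.1316, 0.1397]
ee_rot: [[-0.998, -0.062, 0.001], [-0.062, 0.998, 0.001], [-0.001, 0.0, -1.0]]
wrist_force: [0.2, 0.2, -1.0]
grip_width: 0.0638
gripper_force: 25.0
```

Run:
```python
from h import *
plan(.617,0,.024,CA)
```

```text
t 12.4 grasp [0.5663 0.1316 0.0887] turn [0.    0.001 0.002] shift_turned cm [ -4.27 -13.44   6.47] shift_now [ -4.24 -13.45   6.47] w 0.0638 F [ 0.2  0.2 -1. ] 24.999908208847046
```

Call:
apply_moves:
  deltas:
    - {"dx": -1.4, "dy": -4.4, "dz": 0, "wx": 0, "wy": 0, "wz": 0, "hand": 5.6}
    - {"dx": -1.4, "dy": -4.4, "dz": 0, "wx": 0, "wy": 0, "wz": 0, "hand": 5.6}
    - {"dx": -1.4, "dy": -4.4, "dz": 0, "wx": 0, "wy": 0, "wz": 0, "hand": 5.6}
    - {"dx": 0, "dy": 0, "dz": 2, "wx": 0, "wy": 0, "wz": 0, "hand": 5.6}
    - {"dx": 0, "dy": 0, "dz": 2, "wx": 0, "wy": 0, "wz": 0, "hand": 5.6}
    - {"dx": 0, "dy": 0, "dz": 1.3, "wx": 0, "wy": 0, "wz": 0, "hand": 5.6}
    - {"dx": 0, "dy": 0, "dz": 0.5, "wx": 0, "wy": 0, "wz": 0, "hand": 5.6}
    - {"dx": 0, "dy": 0, "dz": 0, "wx": 0, "wy": 0, "wz": 0, "hand": 5.6}

```text
time_s: 13.25
tcp_pos: [0.6156, 0.0034, 0.0805]
ee_rot: [[-0.998, -0.061, -0.001], [-0.061, 0.998, -0.0], [0.001, -0.0, -1.0]]
wrist_force: [0.1, 0.3, -0.6]
grip_width: 0.0636
gripper_force: 25.0
```

Run:
```python
from h import *
plan(.617,0,.024,CA)
```

```text
t 13.2 grasp [0.6156 0.0034 0.0295] turn [-0.    -0.001  0.001] shift_turned cm [-0.12 -0.35  0.55] shift_now [-0.12 -0.35  0.55] w 0.0636 F [ 0.1  0.3 -0.6] 24.998855888843536
```

Lower, release, rise and go back to the knob. With the slide out, the knob is at tcp (0.419, 0.2327).

Call:
apply_moves:
  deltas:
    - {"dx": 0, "dy": -0.3, "dz": 0.4, "wx": 0, "wy": 0, "wz": 0, "hand": 5.6}
    - {"dx": 0, "dy": 0, "dz": 0.2, "wx": 0, "wy": 0, "wz": 0, "hand": 5.6}
    - {"dx": 0, "dy": 0, "dz": 0, "wx": 0, "wy": 0, "wz": 0, "hand": 5.6}
    - {"dx": 0, "dy": 0, "dz": 0, "wx": 0, "wy": 0, "wz": 0, "hand": 8.2}
    - {"dx": 0, "dy": 0, "dz": 0, "wx": 0, "wy": 0, "wz": 0, "hand": 8.2}
    - {"dx": 0, "dy": 0, "dz": 0, "wx": 0, "wy": 0, "wz": 0, "hand": 8.4}
    - {"dx": 0, "dy": 0, "dz": -2, "wx": 0, "wy": 0, "wz": 0, "hand": 8.7}
    - {"dx": 0, "dy": 0, "dz": -4, "wx": 0, "wy": 0, "wz": 0, "hand": 8.7}

```text
time_s: 14.05
tcp_pos: [0.6142, 0.0002, 0.1327]
ee_rot: [[-0.998, -0.06, -0.006], [-0.06, 0.998, -0.001], [0.006, -0.001, -1.0]]
wrist_force: [0.7, 0.8, -0.3]
grip_width: 0.0863
gripper_force: 0.0
```

Call:
apply_moves:
  deltas:
    - {"dx": 2.5, "dy": 4, "dz": -3, "wx": 0, "wy": 0, "wz": 0, "hand": 8.7}
    - {"dx": 3.5, "dy": 4, "dz": 0, "wx": 0, "wy": 0, "wz": 0, "hand": 8.7}
    - {"dx": 3.5, "dy": 4, "dz": 0, "wx": 0, "wy": 0, "wz": 0, "hand": 8.7}
    - {"dx": 3.5, "dy": 4, "dz": 0, "wx": 0, "wy": 0, "wz": 0, "hand": 8.7}
    - {"dx": 3.5, "dy": 4, "dz": 0, "wx": 0, "wy": 0, "wz": 0, "hand": 8.7}
    - {"dx": 2, "dy": 2, "dz": 0, "wx": 0, "wy": 0, "wz": 0, "hand": 8.7}
    - {"dx": 0, "dy": 0, "dz": 0, "wx": 0, "wy": 0, "wz": 0, "hand": 8.7}

```text
time_s: 14.75
tcp_pos: [0.427, 0.1986, 0.1618]
ee_rot: [[-0.998, -0.066, -0.001], [-0.066, 0.998, 0.001], [0.001, 0.001, -1.0]]
wrist_force: [0.2, -0.7, -0.4]
grip_width: 0.0868
gripper_force: 0.0
```

Run:
```python
from h import *
plan(.4185,.2327,.0415,CA)
```

```text
t 14.8 grasp [0.427  0.1986 0.1108] turn [ 0.001 -0.001  0.006] shift_turned cm [0.65 3.45 6.93] shift_now [0.62 3.45 6.93] w 0.0868 F [ 0.2 -0.7 -0.4] 0.0
```

Call:
apply_moves:
  deltas:
    - {"dx": 0.6, "dy": 3.4, "dz": 0, "wx": 0, "wy": 0, "wz": 0.006, "hand": 8.0}
    - {"dx": 0, "dy": 0, "dz": 3.5, "wx": 0, "wy": 0, "wz": 0, "hand": 6.5}
    - {"dx": 0, "dy": 0, "dz": 3, "wx": 0, "wy": 0, "wz": 0, "hand": 5.5}
    - {"dx": 0, "dy": 0, "dz": 0.4, "wx": 0, "wy": 0, "wz": 0, "hand": 5.5}
    - {"dx": 0, "dy": 0, "dz": 0, "wx": 0, "wy": 0, "wz": 0, "hand": 2.8}
    - {"dx": 0, "dy": 0, "dz": 0, "wx": 0, "wy": 0, "wz": 0, "hand": 2.8}
    - {"dx": 0, "dy": 0, "dz": 0, "wx": 0, "wy": 0, "wz": 0, "hand": 2.8}
    - {"dx": 0, "dy": 0, "dz": 0, "wx": 0, "wy": 0, "wz": 0, "hand": 2.8}
  grip_force: 40

```text
time_s: 15.55
tcp_pos: [0.4227, 0.2324, 0.0941]
ee_rot: [[-0.998, -0.056, 0.003], [-0.056, 0.998, 0.006], [-0.004, 0.005, -1.0]]
wrist_force: [0.9, 14.3, -9.8]
grip_width: 0.0358
gripper_force: 40.0
```

Call:
apply_moves:
  deltas:
    - {"dx": -1.6, "dy": 0, "dz": 0, "wx": 0, "wy": 0, "wz": 0, "hand": 2.8}
    - {"dx": -2, "dy": 0, "dz": 0, "wx": 0, "wy": 0, "wz": 0, "hand": 2.8}
    - {"dx": -2, "dy": 0, "dz": 0, "wx": 0, "wy": 0, "wz": 0, "hand": 2.8}
    - {"dx": -2, "dy": 0, "dz": 0, "wx": 0, "wy": 0, "wz": 0, "hand": 2.8}
    - {"dx": -2, "dy": 0, "dz": 0, "wx": 0, "wy": 0, "wz": 0, "hand": 2.8}
    - {"dx": -1.6, "dy": 0, "dz": 0, "wx": 0, "wy": 0, "wz": 0, "hand": 2.8}
    - {"dx": -0.5, "dy": 0, "dz": 0, "wx": 0, "wy": 0, "wz": 0, "hand": 2.8}
    - {"dx": 0, "dy": 0, "dz": 0, "wx": 0, "wy": 0, "wz": 0, "hand": 2.8}

```text
time_s: 16.35
tcp_pos: [0.5378, 0.2399, 0.0941]
ee_rot: [[-0.998, -0.058, -0.001], [-0.058, 0.998, 0.005], [0.001, 0.005, -1.0]]
wrist_force: [-6.1, 11.9, 2.6]
grip_width: 0.0356
gripper_force: 40.0
```

Call:
apply_moves:
  deltas:
    - {"dx": -0.2, "dy": 0, "dz": 0, "wx": 0, "wy": 0, "wz": 0, "hand": 2.8}
    - {"dx": 0, "dy": 0, "dz": 0, "wx": 0, "wy": 0, "wz": 0, "hand": 2.8}
    - {"dx": 0, "dy": 0, "dz": 0, "wx": 0, "wy": 0, "wz": 0, "hand": 2.8}
    - {"dx": 0, "dy": 0, "dz": 0, "wx": 0, "wy": 0, "wz": 0, "hand": 2.8}

```text
time_s: 16.75
tcp_pos: [0.538, 0.24, 0.0941]
ee_rot: [[-0.998, -0.058, -0.004], [-0.058, 0.998, 0.005], [0.004, 0.005, -1.0]]
wrist_force: [-13.3, 10.6, 8.1]
grip_width: 0.0355
gripper_force: 40.0
```

At the stop: the reaction is up to 13 N with almost no movement, so the slide is home. Wait for the next board to drop, then draw it.

Call:
apply_moves:
  deltas:
    - {"dx": 0, "dy": 0, "dz": 0, "wx": 0, "wy": 0, "wz": 0, "hand": 2.8}
    - {"dx": 1.6, "dy": 0, "dz": 0, "wx": 0, "wy": 0, "wz": 0, "hand": 2.8}
    - {"dx": 2, "dy": 0, "dz": 0, "wx": 0, "wy": 0, "wz": 0, "hand": 2.8}
    - {"dx": 2, "dy": 0, "dz": 0, "wx": 0, "wy": 0, "wz": 0, "hand": 2.8}
    - {"dx": 2, "dy": 0, "dz": 0, "wx": 0, "wy": 0, "wz": 0, "hand": 2.8}
    - {"dx": 2, "dy": 0, "dz": 0, "wx": 0, "wy": 0, "wz": 0, "hand": 2.8}
    - {"dx": 1.6, "dy": 0, "dz": 0, "wx": 0, "wy": 0, "wz": 0, "hand": 2.8}
    - {"dx": 0.7, "dy": 0, "dz": 0, "wx": 0, "wy": 0, "wz": 0, "hand": 2.8}

```text
time_s: 17.55
tcp_pos: [0.4224, 0.2324, 0.0943]
ee_rot: [[-0.998, -0.057, 0.005], [-0.057, 0.998, 0.006], [-0.006, 0.006, -1.0]]
wrist_force: [30.2, 16.3, -41.3]
grip_width: 0.0358
gripper_force: 40.0
```

Call:
apply_moves:
  deltas:
    - {"dx": 0, "dy": 0, "dz": 0, "wx": 0, "wy": 0, "wz": 0, "hand": 2.8}
    - {"dx": 0, "dy": 0, "dz": 0, "wx": 0, "wy": 0, "wz": 0, "hand": 2.8}

```text
time_s: 17.75
tcp_pos: [0.4227, 0.2324, 0.0941]
ee_rot: [[-0.998, -0.056, 0.004], [-0.056, 0.998, 0.006], [-0.004, 0.005, -1.0]]
wrist_force: [3.8, 13.4, -11.2]
grip_width: 0.0355
gripper_force: 40.0
```

Call:
apply_moves:
  deltas:
    - {"dx": 0, "dy": 0, "dz": 0, "wx": 0, "wy": 0, "wz": 0, "hand": 8.7}
    - {"dx": 0, "dy": 0, "dz": 0, "wx": 0, "wy": 0, "wz": 0, "hand": 8.7}
    - {"dx": 0, "dy": 0, "dz": 0, "wx": 0, "wy": 0, "wz": 0, "hand": 8.7}
    - {"dx": 0, "dy": 0, "dz": -4, "wx": -0.005, "wy": 0, "wz": 0, "hand": 8.7}
    - {"dx": 0, "dy": 0, "dz": -5, "wx": 0, "wy": 0, "wz": 0, "hand": 8.7}
    - {"dx": -4, "dy": 0, "dz": -5, "wx": 0, "wy": 0, "wz": 0, "hand": 8.7}
    - {"dx": -4.5, "dy": 0, "dz": -1, "wx": 0, "wy": 0, "wz": 0, "hand": 8.7}
    - {"dx": -4.5, "dy": 0, "dz": 0, "wx": 0, "wy": 0, "wz": 0, "hand": 8.7}

```text
time_s: 18.55
tcp_pos: [0.5453, 0.2357, 0.2354]
ee_rot: [[-0.998, -0.055, 0.004], [-0.055, 0.998, 0.009], [-0.005, 0.009, -1.0]]
wrist_force: [0.1, 0.8, -0.7]
grip_width: 0.0854
gripper_force: 0.0
```

Call:
apply_moves:
  deltas:
    - {"dx": -4, "dy": 0, "dz": 0, "wx": 0, "wy": 0, "wz": 0, "hand": 8.7}
    - {"dx": -3.5, "dy": 0, "dz": 0, "wx": 0, "wy": 0, "wz": 0, "hand": 8.7}
    - {"dx": 0, "dy": 0, "dz": 0, "wx": 0, "wy": 0, "wz": 0, "hand": 8.7}
    - {"dx": 0, "dy": 0, "dz": 0, "wx": 0, "wy": 0, "wz": 0, "hand": 8.7}

```text
time_s: 18.95
tcp_pos: [0.6182, 0.2383, 0.2312]
ee_rot: [[-0.999, -0.053, -0.001], [-0.053, 0.999, 0.004], [0.001, 0.004, -1.0]]
wrist_force: [-0.0, 0.3, -0.1]
grip_width: 0.0872
gripper_force: 0.0
```

Run:
```python
from h import *
plan(*fr(C0,CA,-.004,0),.029,CA)
im,s=snap('wrist','w4.png')
print(proj(im,[(*fr(C0,CA,x,y),z) for x,y,z in [(-.004,0,.024),(.038,.032,.024),(.038,-.032,.024),(-.046,.032,.024),(-.046,-.032,.024)]],s))
```

```text
t 18.9 grasp [0.6182 0.2383 0.1802] turn [ 0.004 -0.001 -0.007] shift_turned cm [ 8.33  0.71 15.12] shift_now [ 8.32  0.6  15.13] w 0.0872 F [-0.   0.3 -0.1] 0.0
[[334.88632684 111.55635153]
 [379.53132523 171.80129175]
 [290.44499407 172.39333773]
 [381.78520744  48.06773136]
 [287.52947061  48.49841477]]
```

View pics/w4.png

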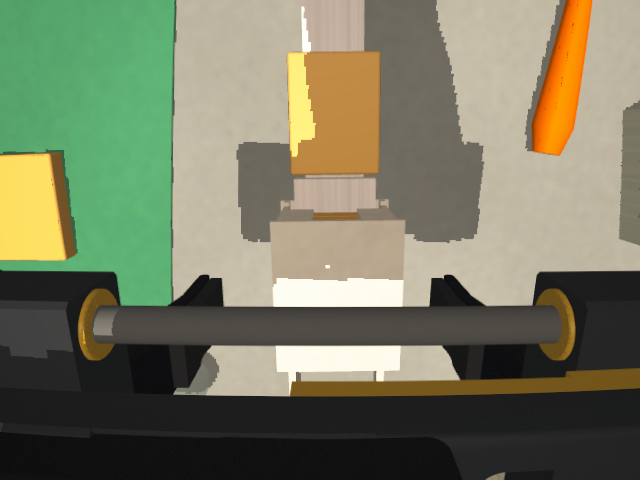

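Board 2 is fully drawn, spanning (288–380, 52–174). Board 1 can be seen on the mat at the left edge, (0–72, 152–260).

Call:
apply_moves:
  deltas:
    - {"dx": 4.1, "dy": 0.3, "dz": 0, "wx": 0.004, "wy": 0, "wz": -0.007, "hand": 8.7}
    - {"dx": 4.0, "dy": 0.2, "dz": 0, "wx": 0, "wy": 0, "wz": 0, "hand": 8.7}
    - {"dx": 0, "dy": 0, "dz": 4, "wx": 0, "wy": 0, "wz": 0, "hand": 8.7}
    - {"dx": 0, "dy": 0, "dz": 4, "wx": 0, "wy": 0, "wz": 0, "hand": 8.7}
    - {"dx": 0, "dy": 0, "dz": 4, "wx": 0, "wy": 0, "wz": 0, "hand": 8.7}
    - {"dx": 0, "dy": 0, "dz": 2.5, "wx": 0, "wy": 0, "wz": 0, "hand": 8.7}
    - {"dx": 0, "dy": 0, "dz": 0, "wx": 0, "wy": 0, "wz": 0, "hand": 8.7}
    - {"dx": 0, "dy": 0, "dz": 0, "wx": 0, "wy": 0, "wz": 0, "hand": 8.0}
  grip_force: 25

```text
time_s: 19.8
tcp_pos: [0.5363, 0.2399, 0.0878]
ee_rot: [[-0.998, -0.061, 0.0], [-0.061, 0.998, 0.001], [-0.0, 0.001, -1.0]]
wrist_force: [0.4, -0.4, -0.1]
grip_width: 0.0841
gripper_force: 0.0
```

Run:
```python
from h import *
plan(*fr(C0,CA,-.002,0),.029,CA)
```

```text
t 19.8 grasp [0.5363 0.2399 0.0368] turn [0.001 0.    0.002] shift_turned cm [-0.03  0.07  0.78] shift_now [-0.03  0.07  0.78] w 0.0841 F [ 0.4 -0.4 -0.1] 0.0
```

Call:
apply_moves:
  deltas:
    - {"dx": 0, "dy": 0.1, "dz": 0.8, "wx": 0, "wy": 0, "wz": 0, "hand": 7.5}
    - {"dx": 0, "dy": 0, "dz": 0, "wx": 0, "wy": 0, "wz": 0, "hand": 7.0}
    - {"dx": 0, "dy": 0, "dz": 0, "wx": 0, "wy": 0, "wz": 0, "hand": 5.6}
    - {"dx": 0, "dy": 0, "dz": 0, "wx": 0, "wy": 0, "wz": 0, "hand": 5.6}
    - {"dx": 0, "dy": 0, "dz": 0, "wx": 0, "wy": 0, "wz": 0, "hand": 5.6}
    - {"dx": 0, "dy": 0, "dz": 0, "wx": 0, "wy": 0, "wz": 0, "hand": 5.6}

```text
time_s: 20.4
tcp_pos: [0.5369, 0.2408, 0.0793]
ee_rot: [[-0.998, -0.061, 0.001], [-0.061, 0.998, 0.002], [-0.001, 0.002, -1.0]]
wrist_force: [-2.1, -0.7, 6.1]
grip_width: 0.0641
gripper_force: 25.0
```

Call:
apply_moves:
  deltas:
    - {"dx": 0, "dy": 0, "dz": -1, "wx": 0, "wy": 0, "wz": 0, "hand": 5.6}
    - {"dx": 0, "dy": 0, "dz": -2, "wx": 0, "wy": 0, "wz": 0, "hand": 5.6}
    - {"dx": 0, "dy": 0, "dz": -3, "wx": 0, "wy": 0, "wz": 0, "hand": 5.6}
    - {"dx": 1, "dy": -4, "dz": 0, "wx": 0, "wy": 0, "wz": 0, "hand": 5.6}
    - {"dx": 1, "dy": -4, "dz": 0, "wx": 0, "wy": 0, "wz": 0, "hand": 5.6}
    - {"dx": 1, "dy": -4, "dz": 0, "wx": 0, "wy": 0, "wz": 0, "hand": 5.6}
    - {"dx": 1, "dy": -4, "dz": 0, "wx": 0, "wy": 0, "wz": 0, "hand": 5.6}

```text
time_s: 21.1
tcp_pos: [0.506, 0.0769, 0.1391]
ee_rot: [[-0.998, -0.061, 0.0], [-0.061, 0.998, 0.001], [-0.001, 0.001, -1.0]]
wrist_force: [1.1, 0.6, -0.9]
grip_width: 0.064
gripper_force: 25.0
```

Run:
```python
from h import *
plan(.485,0,.0245,CA)
im,s=snap('top')
p=im['pixels'];hsv=cv2.cvtColor(p,cv2.COLOR_BGR2HSV)
m=cv2.inRange(hsv,(12,100,80),(28,255,255));m[:180]=0;m[320:]=0;m[:,:280]=0;m[:,385:]=0
for c in cv2.findContours(m,0,2)[0]:
    if cv2.contourArea(c)>100:
        w=ray(im,c.reshape(-1,2),.019)[:,:2].astype(np.float32);print(cv2.minAreaRect(w))
```

```text
t 21.1 grasp [0.506  0.0769 0.0881] turn [0.001 0.001 0.001] shift_turned cm [ 2.56 -7.55  6.36] shift_now [ 2.57 -7.55  6.35] w 0.064 F [ 1.1  0.6 -0.9] 25.00023990869522
((0.6145370602607727, 0.003042079508304596), (0.08525070548057556, 0.06910396367311478), 3.5856823921203613)
```

Board 1 is still at (0.6145, 0.003). Now place board 2 at (0.485, 0).

Call:
apply_moves:
  deltas:
    - {"dx": 1.3, "dy": -3.8, "dz": 0, "wx": 0, "wy": 0, "wz": 0, "hand": 5.6}
    - {"dx": 1.3, "dy": -3.8, "dz": 0, "wx": 0, "wy": 0, "wz": 0, "hand": 5.6}
    - {"dx": 0, "dy": 0, "dz": 2, "wx": 0, "wy": 0, "wz": 0, "hand": 5.6}
    - {"dx": 0, "dy": 0, "dz": 2, "wx": 0, "wy": 0, "wz": 0, "hand": 5.6}
    - {"dx": 0, "dy": 0, "dz": 1.3, "wx": 0, "wy": 0, "wz": 0, "hand": 5.6}
    - {"dx": 0, "dy": 0, "dz": 0.5, "wx": 0, "wy": 0, "wz": 0, "hand": 5.6}
    - {"dx": 0, "dy": 0, "dz": 0, "wx": 0, "wy": 0, "wz": 0, "hand": 5.6}

```text
time_s: 21.85
tcp_pos: [0.485, 0.0012, 0.0802]
ee_rot: [[-0.998, -0.062, -0.001], [-0.062, 0.998, 0.0], [0.001, 0.001, -1.0]]
wrist_force: [-0.0, -0.8, 0.2]
grip_width: 0.0637
gripper_force: 25.0
```

Run:
```python
from h import *
plan(.485,0,.0245,CA)
```

```text
t 21.9 grasp [0.485  0.0012 0.0292] turn [ 0.001 -0.001  0.002] shift_turned cm [ 0.01 -0.12  0.47] shift_now [ 0.01 -0.12  0.47] w 0.0637 F [-0.  -0.8  0.2] 24.9992635846138
```

Call:
apply_moves:
  deltas:
    - {"dx": 0, "dy": 0, "dz": 0.4, "wx": 0, "wy": 0, "wz": 0, "hand": 5.6}
    - {"dx": 0, "dy": 0, "dz": 0.1, "wx": 0, "wy": 0, "wz": 0, "hand": 5.6}
    - {"dx": 0, "dy": 0, "dz": 0, "wx": 0, "wy": 0, "wz": 0, "hand": 5.6}
    - {"dx": 0, "dy": 0, "dz": 0, "wx": 0, "wy": 0, "wz": 0, "hand": 8.2}
    - {"dx": 0, "dy": 0, "dz": 0, "wx": 0, "wy": 0, "wz": 0, "hand": 8.2}
    - {"dx": 0, "dy": 0, "dz": 0, "wx": 0, "wy": 0, "wz": 0, "hand": 8.4}
    - {"dx": 0, "dy": 0, "dz": -2, "wx": 0, "wy": 0, "wz": 0, "hand": 8.7}
    - {"dx": 0, "dy": 0, "dz": -4, "wx": 0, "wy": 0, "wz": 0, "hand": 8.7}

```text
time_s: 22.65
tcp_pos: [0.4834, 0.0008, 0.1341]
ee_rot: [[-0.998, -0.061, -0.005], [-0.061, 0.998, -0.001], [0.005, -0.001, -1.0]]
wrist_force: [0.5, 1.8, 0.1]
grip_width: 0.0857
gripper_force: 0.0
```

Call:
apply_moves:
  deltas:
    - {"dx": 0, "dy": 3.5, "dz": -3, "wx": 0, "wy": 0, "wz": 0, "hand": 8.7}
    - {"dx": 1, "dy": 4, "dz": 0, "wx": 0, "wy": 0, "wz": 0, "hand": 8.7}
    - {"dx": 1, "dy": 4, "dz": 0, "wx": 0, "wy": 0, "wz": 0, "hand": 8.7}
    - {"dx": 1, "dy": 4, "dz": 0, "wx": 0, "wy": 0, "wz": 0, "hand": 8.7}
    - {"dx": 1, "dy": 4, "dz": 0, "wx": 0, "wy": 0, "wz": 0, "hand": 8.7}
    - {"dx": 0.6, "dy": 3, "dz": 0, "wx": 0, "wy": 0, "wz": 0, "hand": 8.7}
    - {"dx": 0, "dy": 0, "dz": 0, "wx": 0, "wy": 0, "wz": 0, "hand": 8.7}

```text
time_s: 23.35
tcp_pos: [0.424, 0.2271, 0.1658]
ee_rot: [[-0.998, -0.067, -0.0], [-0.067, 0.998, 0.002], [-0.0, 0.002, -1.0]]
wrist_force: [0.9, -0.2, 0.4]
grip_width: 0.0866
gripper_force: 0.0
```

Run:
```python
from h import *
plan(.420,.2332,.0425,CA)
```

```text
t 23.4 grasp [0.424  0.2271 0.1148] turn [0.002 0.    0.007] shift_turned cm [0.36 0.63 7.23] shift_now [0.35 0.62 7.23] w 0.0866 F [ 0.9 -0.2  0.4] 0.0
```

Call:
apply_moves:
  deltas:
    - {"dx": 0.3, "dy": 0.6, "dz": 0, "wx": 0, "wy": 0, "wz": 0.006, "hand": 8.0}
    - {"dx": 0, "dy": 0, "dz": 3.5, "wx": 0, "wy": 0, "wz": 0, "hand": 6.5}
    - {"dx": 0, "dy": 0, "dz": 3, "wx": 0, "wy": 0, "wz": 0, "hand": 5.5}
    - {"dx": 0, "dy": 0, "dz": 0.7, "wx": 0, "wy": 0, "wz": 0, "hand": 5.5}
    - {"dx": 0, "dy": 0, "dz": 0, "wx": 0, "wy": 0, "wz": 0, "hand": 2.8}
    - {"dx": 0, "dy": 0, "dz": 0, "wx": 0, "wy": 0, "wz": 0, "hand": 2.8}
    - {"dx": 0, "dy": 0, "dz": 0, "wx": 0, "wy": 0, "wz": 0, "hand": 2.8}
    - {"dx": 0, "dy": 0, "dz": 0, "wx": 0, "wy": 0, "wz": 0, "hand": 2.8}
  grip_force: 40

```text
time_s: 24.15
tcp_pos: [0.4227, 0.2323, 0.0951]
ee_rot: [[-0.998, -0.057, 0.003], [-0.057, 0.998, 0.007], [-0.004, 0.007, -1.0]]
wrist_force: [1.7, 15.8, -11.5]
grip_width: 0.0358
gripper_force: 40.0
```

Call:
apply_moves:
  deltas:
    - {"dx": -1.6, "dy": 0, "dz": 0, "wx": 0, "wy": 0, "wz": 0, "hand": 2.8}
    - {"dx": -2, "dy": 0, "dz": 0, "wx": 0, "wy": 0, "wz": 0, "hand": 2.8}
    - {"dx": -2, "dy": 0, "dz": 0, "wx": 0, "wy": 0, "wz": 0, "hand": 2.8}
    - {"dx": -2, "dy": 0, "dz": 0, "wx": 0, "wy": 0, "wz": 0, "hand": 2.8}
    - {"dx": -2, "dy": 0, "dz": 0, "wx": 0, "wy": 0, "wz": 0, "hand": 2.8}
    - {"dx": -1.6, "dy": 0, "dz": 0, "wx": 0, "wy": 0, "wz": 0, "hand": 2.8}
    - {"dx": -0.5, "dy": 0, "dz": 0, "wx": 0, "wy": 0, "wz": 0, "hand": 2.8}
    - {"dx": 0, "dy": 0, "dz": 0, "wx": 0, "wy": 0, "wz": 0, "hand": 2.8}

```text
time_s: 24.95
tcp_pos: [0.5379, 0.2399, 0.0951]
ee_rot: [[-0.998, -0.059, -0.002], [-0.059, 0.998, 0.006], [0.001, 0.006, -1.0]]
wrist_force: [-7.5, 12.8, 0.9]
grip_width: 0.0352
gripper_force: 40.0
```

Call:
apply_moves:
  deltas:
    - {"dx": -0.2, "dy": 0, "dz": 0, "wx": 0, "wy": 0, "wz": 0, "hand": 2.8}
    - {"dx": 0, "dy": 0, "dz": 0, "wx": 0, "wy": 0, "wz": 0, "hand": 2.8}
    - {"dx": 0, "dy": 0, "dz": 0, "wx": 0, "wy": 0, "wz": 0, "hand": 2.8}

```text
time_s: 25.25
tcp_pos: [0.5382, 0.2399, 0.0951]
ee_rot: [[-0.998, -0.059, -0.004], [-0.059, 0.998, 0.006], [0.004, 0.006, -1.0]]
wrist_force: [-14.7, 11.1, 8.1]
grip_width: 0.0354
gripper_force: 40.0
```

Call:
apply_moves:
  deltas:
    - {"dx": 0.15, "dy": 0, "dz": 0, "wx": 0, "wy": 0, "wz": 0, "hand": 8.7}
    - {"dx": 0, "dy": 0, "dz": 0, "wx": 0, "wy": 0, "wz": 0, "hand": 8.7}
    - {"dx": 0, "dy": 0, "dz": 0, "wx": 0, "wy": 0, "wz": 0, "hand": 8.7}
    - {"dx": 0, "dy": 0, "dz": 0, "wx": 0, "wy": 0, "wz": 0, "hand": 8.7}
    - {"dx": 0, "dy": 0, "dz": -4, "wx": 0, "wy": 0, "wz": 0, "hand": 8.7}
    - {"dx": 0, "dy": 0, "dz": -5, "wx": 0, "wy": 0, "wz": 0, "hand": 8.7}
    - {"dx": 0, "dy": -3, "dz": -5, "wx": 0, "wy": 0, "wz": 0, "hand": 8.7}
    - {"dx": -0.4, "dy": -4.5, "dz": 0, "wx": 0, "wy": 0, "wz": 0, "hand": 8.7}

```text
time_s: 26.05
tcp_pos: [0.5497, 0.1674, 0.2329]
ee_rot: [[-0.998, -0.06, 0.009], [-0.06, 0.998, 0.006], [-0.009, 0.006, -1.0]]
wrist_force: [1.2, -0.9, -0.9]
grip_width: 0.0852
gripper_force: 0.0
```

Call:
apply_moves:
  deltas:
    - {"dx": -0.4, "dy": -4.7, "dz": 0, "wx": 0, "wy": 0, "wz": 0, "hand": 8.7}
    - {"dx": -0.4, "dy": -4.7, "dz": 0, "wx": 0, "wy": 0, "wz": 0, "hand": 8.7}
    - {"dx": -0.4, "dy": -4.7, "dz": 0, "wx": 0, "wy": 0, "wz": 0, "hand": 8.7}
    - {"dx": -0.4, "dy": -4.7, "dz": 0, "wx": 0, "wy": 0, "wz": 0, "hand": 8.7}
    - {"dx": -0.4, "dy": -4.7, "dz": 0, "wx": 0, "wy": 0, "wz": 0, "hand": 8.7}
    - {"dx": -0.4, "dy": -4.7, "dz": 0, "wx": 0, "wy": 0, "wz": 0, "hand": 8.7}
    - {"dx": -0.4, "dy": -4.7, "dz": 0, "wx": 0, "wy": 0, "wz": 0, "hand": 8.7}
    - {"dx": -0.2, "dy": -4.7, "dz": 0, "wx": 0, "wy": 0, "wz": 0, "hand": 8.7}

```text
time_s: 26.85
tcp_pos: [0.5982, -0.2114, 0.2265]
ee_rot: [[-0.998, -0.055, 0.001], [-0.055, 0.998, 0.001], [-0.001, 0.001, -1.0]]
wrist_force: [1.7, 0.6, -0.1]
grip_width: 0.0871
gripper_force: 0.0
```

```bash
cat >> h.py <<'E'
def boards():
    im,s=snap('top')
    p=im['pixels'];hsv=cv2.cvtColor(p,cv2.COLOR_BGR2HSV)
    m=cv2.inRange(hsv,(10,60,80),(28,255,255));m[:180]=0;m[320:]=0;m[:,:280]=0;m[:,385:]=0
    for c in cv2.findContours(m,0,2)[0]:
        if cv2.contourArea(c)>100:
            w=ray(im,c.reshape(-1,2),.019)[:,:2].astype(np.float32);print('board',np.round(cv2.minAreaRect(w)[0],4),np.round(cv2.minAreaRect(w)[1],3),cv2.minAreaRect(w)[2])
    return im
E
python3 - <<'E'
from h import *
plan(*fr(S0,SA,.076,0),.072,CA)
im=boards(); cv2.imwrite('pics/t2.png',cv2.resize(im['pixels'][150:330,220:460],None,fx=3,fy=3))
plan(*fr(S0,SA,.076,0),.072,CA)
E
```

```text
t 26.9 grasp [ 0.5982 -0.2114  0.1755] turn [ 0.001  0.001 -0.005] shift_turned cm [-0.09 -4.54 10.35] shift_now [-0.11 -4.55 10.34] w 0.0871 F [ 1.7  0.6 -0.1] 0.0
board [0.4834 0.0026] [0.086 0.065] 3.6518173217773438
board [0.614  0.0011] [0.086 0.065] 3.4384095668792725
t 26.9 grasp [ 0.5963 -0.221   0.1759] turn [-0.005  0.    -0.013] shift_turned cm [-0.34 -3.59 10.39] shift_now [-0.38 -3.54 10.41] w 0.0865 F [-5.3 -4.7  1.4] 0.0
```

View pics/t2.png

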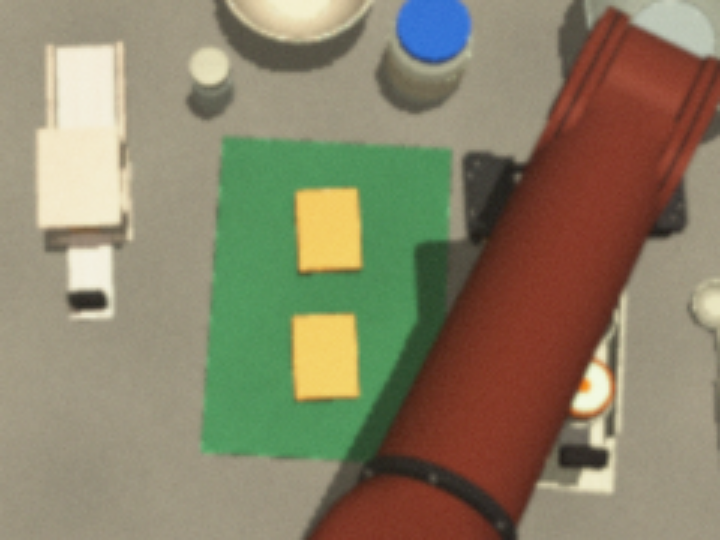

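Both boards lie undisturbed on the mat, and the slide is home with the knob at (88,298) in the crop. Next, the far cake.

Call:
apply_moves:
  deltas:
    - {"dx": 0, "dy": -3.6, "dz": 0, "wx": 0, "wy": 0, "wz": 0, "hand": 8.7}
    - {"dx": 0, "dy": 0, "dz": 2, "wx": 0, "wy": 0, "wz": 0, "hand": 8.7}
    - {"dx": 0, "dy": 0, "dz": 0, "wx": 0, "wy": 0, "wz": 0, "hand": 8.7}
    - {"dx": 0, "dy": 0, "dz": 0, "wx": 0, "wy": 0, "wz": 0, "hand": 8.7}
  grip_force: 20

```text
time_s: 27.3
tcp_pos: [0.6, -0.2446, 0.206]
ee_rot: [[-0.998, -0.055, -0.001], [-0.055, 0.998, 0.001], [0.001, 0.002, -1.0]]
wrist_force: [-0.6, 0.5, 0.3]
grip_width: 0.0868
gripper_force: 0.0
```

Run:
```python
from h import *
plan(*fr(S0,SA,.076,0),.073,CA)
```

```text
t 27.3 grasp [ 0.6    -0.2446  0.155 ] turn [ 0.002 -0.001 -0.005] shift_turned cm [-0.11 -1.22  8.2 ] shift_now [-0.13 -1.23  8.2 ] w 0.0868 F [-0.6  0.5  0.3] 0.0
```

Call:
apply_moves:
  deltas:
    - {"dx": -0.1, "dy": -1.2, "dz": 0, "wx": 0, "wy": 0, "wz": 0, "hand": 8.7}
    - {"dx": 0, "dy": 0, "dz": 3, "wx": 0, "wy": 0, "wz": 0, "hand": 8.7}
    - {"dx": 0, "dy": 0, "dz": 3, "wx": 0, "wy": 0, "wz": 0, "hand": 8.7}
    - {"dx": 0, "dy": 0, "dz": 1.8, "wx": 0, "wy": 0, "wz": 0, "hand": 8.7}
    - {"dx": 0, "dy": 0, "dz": 0.3, "wx": 0, "wy": 0, "wz": 0, "hand": 8.7}
    - {"dx": 0, "dy": 0, "dz": 0, "wx": 0, "wy": 0, "wz": 0, "hand": 8.7}
    - {"dx": 0, "dy": 0, "dz": 0, "wx": 0, "wy": 0, "wz": 0, "hand": 8.7}

```text
time_s: 28.0
tcp_pos: [0.6025, -0.2574, 0.1267]
ee_rot: [[-0.998, -0.055, 0.002], [-0.055, 0.998, 0.0], [-0.002, 0.0, -1.0]]
wrist_force: [-0.1, -0.0, -1.1]
grip_width: 0.0868
gripper_force: 0.0
```

Run:
```python
from h import *
plan(*fr(S0,SA,.076,0),.073,CA)
```

```text
t 28.0 grasp [ 0.6025 -0.2574  0.0757] turn [ 0.     0.002 -0.005] shift_turned cm [0.07 0.08 0.27] shift_now [0.07 0.08 0.27] w 0.0868 F [-0.1 -0.  -1.1] 0.0
```

Call:
apply_moves:
  deltas:
    - {"dx": 0.05, "dy": 0.05, "dz": 0.2, "wx": 0, "wy": 0, "wz": 0, "hand": 7.5}
    - {"dx": 0, "dy": 0, "dz": 0, "wx": 0, "wy": 0, "wz": 0, "hand": 6.6}
    - {"dx": 0, "dy": 0, "dz": 0, "wx": 0, "wy": 0, "wz": 0, "hand": 5.3}
    - {"dx": 0, "dy": 0, "dz": 0, "wx": 0, "wy": 0, "wz": 0, "hand": 5.3}
    - {"dx": 0, "dy": 0, "dz": 0, "wx": 0, "wy": 0, "wz": 0, "hand": 5.3}
    - {"dx": 0, "dy": 0, "dz": 0, "wx": 0, "wy": 0, "wz": 0, "hand": 5.3}
  grip_force: 30

```text
time_s: 28.6
tcp_pos: [0.6013, -0.2565, 0.1233]
ee_rot: [[-0.998, -0.055, 0.0], [-0.055, 0.998, 0.001], [-0.0, 0.001, -1.0]]
wrist_force: [-0.9, -0.1, 1.8]
grip_width: 0.0599
gripper_force: 30.0
```

Call:
apply_moves:
  deltas:
    - {"dx": 0, "dy": 0, "dz": -1, "wx": 0, "wy": 0, "wz": 0, "hand": 5.3}
    - {"dx": 0, "dy": 0, "dz": -2, "wx": 0, "wy": 0, "wz": 0, "hand": 5.3}
    - {"dx": 0, "dy": 3, "dz": -1, "wx": 0, "wy": 0, "wz": 0, "hand": 5.3}
    - {"dx": 0, "dy": 4, "dz": 0, "wx": 0, "wy": 0, "wz": 0, "hand": 5.3}
    - {"dx": 0, "dy": 4, "dz": 0, "wx": 0, "wy": 0, "wz": 0, "hand": 5.3}
    - {"dx": 0, "dy": 4, "dz": 0, "wx": 0, "wy": 0, "wz": 0, "hand": 5.3}
    - {"dx": 0, "dy": 4, "dz": 0, "wx": 0, "wy": 0, "wz": 0, "hand": 5.3}

```text
time_s: 29.3
tcp_pos: [0.5905, -0.0653, 0.1639]
ee_rot: [[-0.998, -0.055, 0.0], [-0.055, 0.998, 0.001], [-0.0, 0.001, -1.0]]
wrist_force: [0.7, 1.0, -1.0]
grip_width: 0.06
gripper_force: 30.0
```

Run:
```python
from h import *
boards()
plan(.614,.001,.047,CA)
im,s=snap('wrist','w5.png')
```

```text
t 29.4 grasp [ 0.5908 -0.0569  0.1124] turn [ 0.005 -0.     0.002] shift_turned cm [-2.66  5.64  6.54] shift_now [-2.68  5.6   6.57] w 0.06 F [ 1.6  6.9 -0.4] 30.001738965511322
```

View pics/w5.png

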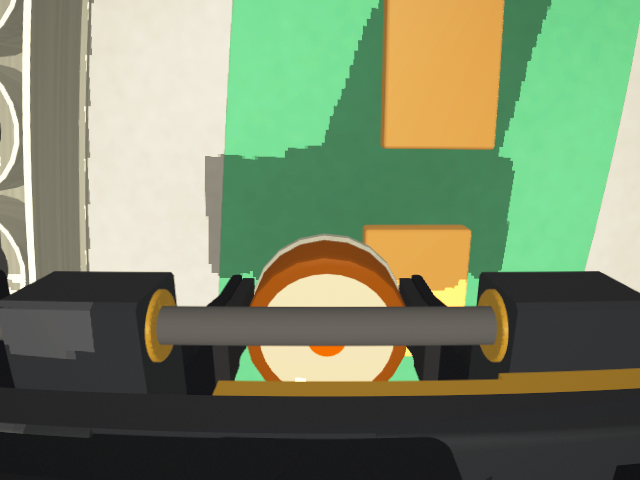

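The cake is held level at (326,320). Board 1's near edge shows at (365–470, 227) and board 2 at (383–503, 0–148). I'm checking board 1 before placing.

Call:
apply_moves:
  deltas:
    - {"dx": -1.3, "dy": 2.8, "dz": 0, "wx": 0, "wy": 0, "wz": 0, "hand": 5.3}
    - {"dx": -1.3, "dy": 2.8, "dz": 0, "wx": 0, "wy": 0, "wz": 0, "hand": 5.3}
    - {"dx": 0, "dy": 0, "dz": 2, "wx": 0, "wy": 0, "wz": 0, "hand": 5.3}
    - {"dx": 0, "dy": 0, "dz": 2, "wx": 0, "wy": 0, "wz": 0, "hand": 5.3}
    - {"dx": 0, "dy": 0, "dz": 0, "wx": 0, "wy": 0, "wz": 0, "hand": 5.3}
    - {"dx": 0, "dy": 0, "dz": 0, "wx": 0, "wy": 0, "wz": 0, "hand": 5.3}

```text
time_s: 30.0
tcp_pos: [0.6136, -0.0101, 0.1238]
ee_rot: [[-0.999, -0.054, -0.0], [-0.054, 0.999, 0.001], [0.0, 0.001, -1.0]]
wrist_force: [-0.5, -1.0, -0.5]
grip_width: 0.0601
gripper_force: 30.0
```

Run:
```python
from h import *
im=dict(np.load('last_wrist.npz'));s=dict(ee_rot=im['Ro'],tcp_pos=im['p'])
print(ray(im,[(364,226),(470,226),(383,148),(496,148)],.019,s)[:,:2])
plan(.614,.001,.0405,CA)
im,s=snap('wrist')
p=im['pixels'];hsv=cv2.cvtColor(p,cv2.COLOR_BGR2HSV)
m=cv2.inRange(hsv,(10,60,60),(28,255,255));m[265:]=0
for c in cv2.findContours(m,0,2)[0]:
    if cv2.contourArea(c)>100: print(cv2.boundingRect(c))
print(proj(im,[(*fr(np.array([.614,.001]),CA,x,y),.019) for x,y in [(-.042,.032),(-.042,-.032)]],s))
print(proj(im,[(*fr(np.array([.4834,.0015]),CA,x,y),.019) for x,y in [(.042,.032),(.042,-.032)]],s))
```

```text
[[ 0.57397687 -0.03525388]
 [ 0.57002594  0.02762657]
 [ 0.52857457 -0.02832548]
 [ 0.52387474  0.03630439]]
t 30.0 grasp [ 0.6136 -0.0101  0.0728] turn [ 0.001 -0.    -0.006] shift_turned cm [-0.11  1.1   3.23] shift_now [-0.1   1.1   3.23] w 0.0601 F [-0.5 -1.  -0.5] 29.999765753746033
(271, 239, 112, 26)
(280, 191, 133, 74)
(296, 0, 144, 97)
[[415.97542931 191.54893035]
 [282.52323873 192.10682   ]]
[[438.04061246  91.02825054]
 [298.05334793  90.89387838]]
```

Call:
apply_moves:
  deltas:
    - {"dx": -0.1, "dy": 1.0, "dz": 0, "wx": 0, "wy": 0, "wz": 0, "hand": 5.3}
    - {"dx": 0, "dy": 0, "dz": 1.5, "wx": 0, "wy": 0, "wz": 0, "hand": 5.3}
    - {"dx": 0, "dy": 0, "dz": 1, "wx": 0, "wy": 0, "wz": 0, "hand": 5.3}
    - {"dx": 0, "dy": 0, "dz": 0.4, "wx": 0, "wy": 0, "wz": 0, "hand": 5.3}
    - {"dx": 0, "dy": 0, "dz": 0, "wx": 0, "wy": 0, "wz": 0, "hand": 5.3}
    - {"dx": 0, "dy": 0, "dz": 0, "wx": 0, "wy": 0, "wz": 0, "hand": 5.3}

```text
time_s: 30.65
tcp_pos: [0.614, 0.0003, 0.0943]
ee_rot: [[-0.999, -0.055, -0.0], [-0.055, 0.999, 0.001], [0.0, 0.001, -1.0]]
wrist_force: [-1.1, -0.4, -0.9]
grip_width: 0.0602
gripper_force: 30.0
```

Call:
apply_moves:
  deltas:
    - {"dx": 0, "dy": 0, "dz": 0.2, "wx": 0, "wy": 0, "wz": 0, "hand": 5.3}
    - {"dx": 0, "dy": 0, "dz": 0.08, "wx": 0, "wy": 0, "wz": 0, "hand": 5.3}
    - {"dx": 0, "dy": 0, "dz": 0, "wx": 0, "wy": 0, "wz": 0, "hand": 5.3}
    - {"dx": 0, "dy": 0, "dz": 0, "wx": 0, "wy": 0, "wz": 0, "hand": 5.3}

```text
time_s: 31.05
tcp_pos: [0.6141, 0.0006, 0.0916]
ee_rot: [[-0.998, -0.055, 0.0], [-0.055, 0.998, 0.001], [-0.0, 0.001, -1.0]]
wrist_force: [0.1, -0.1, -0.9]
grip_width: 0.0598
gripper_force: 30.0
```

Call:
apply_moves:
  deltas:
    - {"dx": 0, "dy": 0, "dz": 0, "wx": 0, "wy": 0, "wz": 0, "hand": 6.2}
    - {"dx": 0, "dy": 0, "dz": 0, "wx": 0, "wy": 0, "wz": 0, "hand": 7.4}
    - {"dx": 0, "dy": 0, "dz": 0, "wx": 0, "wy": 0, "wz": 0, "hand": 8.6}
    - {"dx": 0, "dy": 0, "dz": 0, "wx": 0, "wy": 0, "wz": 0, "hand": 8.6}
    - {"dx": 0, "dy": 0, "dz": 0, "wx": 0, "wy": 0, "wz": 0, "hand": 8.7}
    - {"dx": 0, "dy": 0, "dz": -3, "wx": 0, "wy": 0, "wz": 0, "hand": 8.7}
    - {"dx": 0, "dy": 0, "dz": -4, "wx": 0, "wy": 0, "wz": 0, "hand": 8.7}
    - {"dx": 0, "dy": 0, "dz": -4, "wx": 0, "wy": 0, "wz": 0, "hand": 8.7}

```text
time_s: 31.85
tcp_pos: [0.6136, 0.0004, 0.2025]
ee_rot: [[-0.998, -0.055, -0.001], [-0.055, 0.998, 0.001], [0.001, 0.001, -1.0]]
wrist_force: [0.9, 0.1, -0.7]
grip_width: 0.087
gripper_force: 0.0
```

Run:
```python
from h import *
plan(*fr(S0,SA,-.076,0),.12,CA)
```

```text
t 31.9 grasp [6.136e-01 4.000e-04 1.515e-01] turn [ 0.001 -0.001 -0.005] shift_turned cm [ 17.79 -23.66   3.15] shift_now [ 17.67 -23.76   3.16] w 0.087 F [ 0.9  0.1 -0.7] 0.0
```

Call:
apply_moves:
  deltas:
    - {"dx": 3, "dy": -3.9, "dz": 0, "wx": 0, "wy": 0, "wz": 0, "hand": 8.7}
    - {"dx": 3, "dy": -4, "dz": 0, "wx": 0, "wy": 0, "wz": 0, "hand": 8.7}
    - {"dx": 3, "dy": -4, "dz": 0, "wx": 0, "wy": 0, "wz": 0, "hand": 8.7}
    - {"dx": 3, "dy": -4, "dz": 0, "wx": 0, "wy": 0, "wz": 0, "hand": 8.7}
    - {"dx": 3, "dy": -4, "dz": 0, "wx": 0, "wy": 0, "wz": 0, "hand": 8.7}
    - {"dx": 2.7, "dy": -3.9, "dz": 0, "wx": 0, "wy": 0, "wz": 0, "hand": 8.7}
    - {"dx": 0, "dy": 0, "dz": 0, "wx": 0, "wy": 0, "wz": 0, "hand": 8.7}
    - {"dx": 0, "dy": 0, "dz": 0, "wx": 0, "wy": 0, "wz": 0, "hand": 8.7}

```text
time_s: 32.65
tcp_pos: [0.4499, -0.2477, 0.2015]
ee_rot: [[-0.999, -0.052, 0.001], [-0.052, 0.999, 0.001], [-0.001, 0.001, -1.0]]
wrist_force: [0.3, 1.0, -0.1]
grip_width: 0.0867
gripper_force: 0.0
```

Run:
```python
from h import *
plan(*fr(S0,SA,-.076,0),.073,CA)
im=boards(); cv2.imwrite('pics/t3.png',cv2.resize(im['pixels'][170:320,270:450],None,fx=4,fy=4))
p=im['pixels'];hsv=cv2.cvtColor(p,cv2.COLOR_BGR2HSV)
m=cv2.inRange(hsv,(0,0,150),(35,90,255));m[:190]=0;m[310:]=0;m[:,:285]=0;m[:,:]=np.where(np.arange(640)>375,0,m)
for c in cv2.findContours(m,0,2)[0]:
    if cv2.contourArea(c)>50: (u,v),r=cv2.minEnclosingCircle(c);print('cake',u,v,r,ray(im,[u,v],.049))
```

```text
t 32.6 grasp [ 0.4499 -0.2477  0.1505] turn [ 0.001  0.001 -0.008] shift_turned cm [-0.03  0.12  7.75] shift_now [-0.03  0.11  7.75] w 0.0867 F [ 0.3  1.  -0.1] 0.0
board [0.4834 0.0026] [0.086 0.065] 3.503023147583008
board [0.6141 0.0012] [0.086 0.065] 3.3069305419921875
cake 330.0 249.5 74.60070037841797 [[ 0.53661017 -0.00311974  0.049     ]]
```

View pics/t3.png

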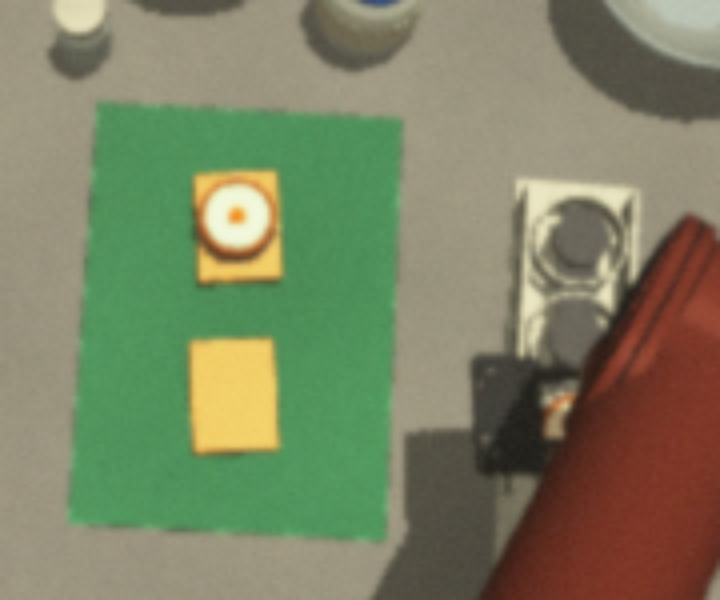

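The cake is standing upright on board 1, centre at (236,216) in the crop. Board 2 is unchanged. Next, the near cake.

Call:
apply_moves:
  deltas:
    - {"dx": 0, "dy": 0.1, "dz": 2.5, "wx": 0, "wy": 0, "wz": 0, "hand": 8.7}
    - {"dx": 0, "dy": 0, "dz": 2.5, "wx": 0, "wy": 0, "wz": 0, "hand": 8.7}
    - {"dx": 0, "dy": 0, "dz": 2, "wx": 0, "wy": 0, "wz": 0, "hand": 8.7}
    - {"dx": 0, "dy": 0, "dz": 0.8, "wx": 0, "wy": 0, "wz": 0, "hand": 8.7}
    - {"dx": 0, "dy": 0, "dz": 0, "wx": 0, "wy": 0, "wz": 0, "hand": 8.7}
    - {"dx": 0, "dy": 0, "dz": 0, "wx": 0, "wy": 0, "wz": 0, "hand": 8.7}
    - {"dx": 0, "dy": 0, "dz": 0, "wx": 0, "wy": 0, "wz": 0, "hand": 8.7}

```text
time_s: 33.4
tcp_pos: [0.4511, -0.2458, 0.1243]
ee_rot: [[-0.998, -0.056, 0.002], [-0.056, 0.998, 0.001], [-0.002, 0.001, -1.0]]
wrist_force: [-0.2, 0.1, -0.4]
grip_width: 0.0872
gripper_force: 0.0
```

Run:
```python
from h import *
plan(*fr(S0,SA,-.076,0),.073,CA)
im=dict(np.load('last_top.npz'));print(ray(im,[(328.6,223.6)],.049))
```

```text
t 33.4 grasp [ 0.4511 -0.2458  0.0733] turn [ 0.001  0.002 -0.004] shift_turned cm [ 0.1  -0.06  0.03] shift_now [ 0.1  -0.06  0.03] w 0.0872 F [-0.2  0.1 -0.4] 0.0
[[0.61566348 0.00227771 0.049     ]]
```

Cake 3 is within 2 mm of its board's centre. Grip cake 1.

Call:
apply_moves:
  deltas:
    - {"dx": 0.05, "dy": -0.05, "dz": 0, "wx": 0, "wy": 0, "wz": 0, "hand": 7.5}
    - {"dx": 0, "dy": 0, "dz": 0, "wx": 0, "wy": 0, "wz": 0, "hand": 6.6}
    - {"dx": 0, "dy": 0, "dz": 0, "wx": 0, "wy": 0, "wz": 0, "hand": 5.3}
    - {"dx": 0, "dy": 0, "dz": 0, "wx": 0, "wy": 0, "wz": 0, "hand": 5.3}
    - {"dx": 0, "dy": 0, "dz": 0, "wx": 0, "wy": 0, "wz": 0, "hand": 5.3}
    - {"dx": 0, "dy": 0, "dz": 0, "wx": 0, "wy": 0, "wz": 0, "hand": 5.3}
  grip_force: 30

```text
time_s: 34.0
tcp_pos: [0.4499, -0.2464, 0.1234]
ee_rot: [[-0.998, -0.055, 0.0], [-0.055, 0.998, 0.001], [-0.0, 0.001, -1.0]]
wrist_force: [-0.1, -0.1, 2.3]
grip_width: 0.0598
gripper_force: 30.0
```

Call:
apply_moves:
  deltas:
    - {"dx": 0, "dy": 0, "dz": -1, "wx": 0, "wy": 0, "wz": 0, "hand": 5.3}
    - {"dx": 0, "dy": 0, "dz": -2, "wx": 0, "wy": 0, "wz": 0, "hand": 5.3}
    - {"dx": -0.5, "dy": 3, "dz": -1, "wx": 0, "wy": 0, "wz": 0, "hand": 5.3}
    - {"dx": -1, "dy": 4, "dz": 0, "wx": 0, "wy": 0, "wz": 0, "hand": 5.3}
    - {"dx": -1, "dy": 4, "dz": 0, "wx": 0, "wy": 0, "wz": 0, "hand": 5.3}
    - {"dx": -1, "dy": 4, "dz": 0, "wx": 0, "wy": 0, "wz": 0, "hand": 5.3}
    - {"dx": -1, "dy": 4, "dz": 0, "wx": 0, "wy": 0, "wz": 0, "hand": 5.3}
    - {"dx": 0, "dy": 0, "dz": 0, "wx": 0, "wy": 0, "wz": 0, "hand": 5.3}

```text
time_s: 34.8
tcp_pos: [0.4853, -0.0484, 0.164]
ee_rot: [[-0.998, -0.063, 0.001], [-0.063, 0.998, 0.003], [-0.001, 0.003, -1.0]]
wrist_force: [-0.2, 0.0, -1.3]
grip_width: 0.0602
gripper_force: 30.0
```

Run:
```python
from h import *
plan(.4840,.0015,.073,CA)
im=boards()
plan(.4840,.0015,.073,CA)
```

```text
t 34.8 grasp [ 0.4853 -0.0484  0.113 ] turn [0.003 0.001 0.003] shift_turned cm [-0.17  4.99  4.  ] shift_now [-0.18  4.97  4.01] w 0.0602 F [-0.2  0.  -1.3] 30.000653771114685
board [0.618  0.0084] [0.077 0.101] 61.34392547607422
t 34.9 grasp [ 0.4848 -0.0514  0.113 ] turn [0.001 0.    0.   ] shift_turned cm [-0.24  5.29  4.  ] shift_now [-0.24  5.28  4.  ] w 0.06 F [ 0.  -0.5 -0.8] 29.999902285576354
```

Run:
```python
from h import *
a=np.load('last_top.npz')['pixels'];im,s=snap('wrist')
cv2.imwrite('pics/t4.png',np.hstack([cv2.resize(a[170:320,270:450],(480,400)),cv2.resize(im['pixels'],(320,240))[:,:].repeat(1,0) if 0 else cv2.copyMakeBorder(cv2.resize(im['pixels'],(320,240)),0,160,0,0,0)]))
```

View pics/t4.png

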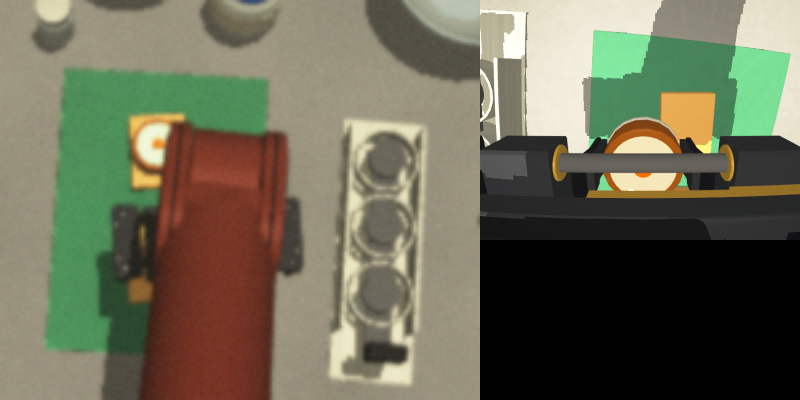

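Only the arm is hiding board 1. Board 2 is visible in the wrist view where expected. I'm moving above it and checking its near edge.

Call:
apply_moves:
  deltas:
    - {"dx": -0.1, "dy": 2.7, "dz": 0, "wx": 0, "wy": 0, "wz": 0, "hand": 5.3}
    - {"dx": -0.1, "dy": 2.6, "dz": 0, "wx": 0, "wy": 0, "wz": 0, "hand": 5.3}
    - {"dx": 0, "dy": 0, "dz": 2, "wx": 0, "wy": 0, "wz": 0, "hand": 5.3}
    - {"dx": 0, "dy": 0, "dz": 2, "wx": 0, "wy": 0, "wz": 0, "hand": 5.3}
    - {"dx": 0, "dy": 0, "dz": 0, "wx": 0, "wy": 0, "wz": 0, "hand": 5.3}
    - {"dx": 0, "dy": 0, "dz": 0, "wx": 0, "wy": 0, "wz": 0, "hand": 5.3}

```text
time_s: 35.5
tcp_pos: [0.4833, -0.0024, 0.124]
ee_rot: [[-0.999, -0.053, -0.001], [-0.053, 0.999, 0.0], [0.001, 0.0, -1.0]]
wrist_force: [0.3, 0.9, 0.4]
grip_width: 0.0597
gripper_force: 30.0
```

Run:
```python
from h import *
plan(.4840,.0015,.0405,CA)
im,s=snap('wrist')
p=im['pixels'];hsv=cv2.cvtColor(p,cv2.COLOR_BGR2HSV)
m=cv2.inRange(hsv,(10,60,60),(28,255,255));m[265:]=0
for c in cv2.findContours(m,0,2)[0]:
    if cv2.contourArea(c)>100: print(cv2.boundingRect(c))
print(proj(im,[(*fr(np.array([.4840,.0015]),CA,x,y),.019) for x,y in [(-.042,.032),(-.042,-.032)]],s))
```

```text
t 35.5 grasp [ 0.4833 -0.0024  0.073 ] turn [ 0.    -0.001 -0.007] shift_turned cm [-0.09  0.39  3.25] shift_now [-0.09  0.39  3.25] w 0.0597 F [0.3 0.9 0.4] 29.999785845852784
(269, 239, 115, 26)
(267, 189, 133, 76)
[[401.05447787 191.1130559 ]
 [267.57056871 191.93737435]]
```

Board 2 is where predicted. Place the cake.

Call:
apply_moves:
  deltas:
    - {"dx": -0.1, "dy": 0.35, "dz": 0, "wx": 0, "wy": 0, "wz": 0, "hand": 5.3}
    - {"dx": 0, "dy": 0, "dz": 1.5, "wx": 0, "wy": 0, "wz": 0, "hand": 5.3}
    - {"dx": 0, "dy": 0, "dz": 1.2, "wx": 0, "wy": 0, "wz": 0, "hand": 5.3}
    - {"dx": 0, "dy": 0, "dz": 0.4, "wx": 0, "wy": 0, "wz": 0, "hand": 5.3}
    - {"dx": 0, "dy": 0, "dz": 0.1, "wx": 0, "wy": 0, "wz": 0, "hand": 5.3}
    - {"dx": 0, "dy": 0, "dz": 0, "wx": 0, "wy": 0, "wz": 0, "hand": 5.3}
    - {"dx": 0, "dy": 0, "dz": 0, "wx": 0, "wy": 0, "wz": 0, "hand": 5.3}

```text
time_s: 36.25
tcp_pos: [0.4845, 0.0025, 0.092]
ee_rot: [[-0.998, -0.055, 0.001], [-0.055, 0.998, 0.001], [-0.001, 0.001, -1.0]]
wrist_force: [-0.7, -0.1, -1.1]
grip_width: 0.0598
gripper_force: 30.0
```

Call:
apply_moves:
  deltas:
    - {"dx": 0, "dy": 0, "dz": 0.08, "wx": 0, "wy": 0, "wz": 0, "hand": 5.3}
    - {"dx": 0, "dy": 0, "dz": 0, "wx": 0, "wy": 0, "wz": 0, "hand": 6.2}
    - {"dx": 0, "dy": 0, "dz": 0, "wx": 0, "wy": 0, "wz": 0, "hand": 7.4}
    - {"dx": 0, "dy": 0, "dz": 0, "wx": 0, "wy": 0, "wz": 0, "hand": 8.6}
    - {"dx": 0, "dy": 0, "dz": 0, "wx": 0, "wy": 0, "wz": 0, "hand": 8.6}
    - {"dx": 0, "dy": 0, "dz": -3, "wx": 0, "wy": 0, "wz": 0, "hand": 8.7}
    - {"dx": 0, "dy": 0, "dz": -4, "wx": 0, "wy": 0, "wz": 0, "hand": 8.7}
    - {"dx": 0, "dy": 0, "dz": -4, "wx": 0, "wy": 0, "wz": 0, "hand": 8.7}

```text
time_s: 37.05
tcp_pos: [0.4838, 0.0021, 0.2018]
ee_rot: [[-0.999, -0.055, -0.001], [-0.055, 0.999, 0.0], [0.001, 0.0, -1.0]]
wrist_force: [0.6, 1.4, -0.3]
grip_width: 0.0866
gripper_force: 0.0
```

Call:
apply_moves:
  deltas:
    - {"dx": 2, "dy": -4, "dz": 0, "wx": 0, "wy": 0, "wz": 0.06, "hand": 8.7}
    - {"dx": 2, "dy": -4, "dz": 0, "wx": 0, "wy": 0, "wz": 0.062, "hand": 8.7}
    - {"dx": 2, "dy": -4, "dz": 0, "wx": 0, "wy": 0, "wz": 0, "hand": 8.7}
    - {"dx": 2, "dy": -4, "dz": 0, "wx": 0, "wy": 0, "wz": 0, "hand": 8.7}
    - {"dx": 0, "dy": -4, "dz": 0, "wx": 0, "wy": 0, "wz": 0, "hand": 8.7}
    - {"dx": 0, "dy": -3.5, "dz": 0, "wx": 0, "wy": 0, "wz": 0, "hand": 8.7}
    - {"dx": 0, "dy": 0, "dz": 0, "wx": 0, "wy": 0, "wz": 0, "hand": 8.7}

```text
time_s: 37.75
tcp_pos: [0.395, -0.235, 0.2011]
ee_rot: [[-0.997, 0.073, 0.001], [0.073, 0.997, -0.001], [-0.001, -0.001, -1.0]]
wrist_force: [-0.4, 0.1, -0.8]
grip_width: 0.0868
gripper_force: 0.0
```

Run:
```python
from h import *
plan(.380,-.243,.1,SA)
im=boards(); cv2.imwrite('pics/t5.png',cv2.resize(im['pixels'][170:320,230:450],(792,540)))
```

```text
t 37.8 grasp [ 0.395  -0.235   0.1501] turn [-0.001  0.001 -0.006] shift_turned cm [ 1.44 -0.9   5.01] shift_now [ 1.44 -0.91  5.01] w 0.0868 F [-0.4  0.1 -0.8] 0.0
board [0.4834 0.0022] [0.086 0.065] 3.5020153522491455
board [0.6141 0.0012] [0.086 0.065] 3.5866880416870117
```

View pics/t5.png

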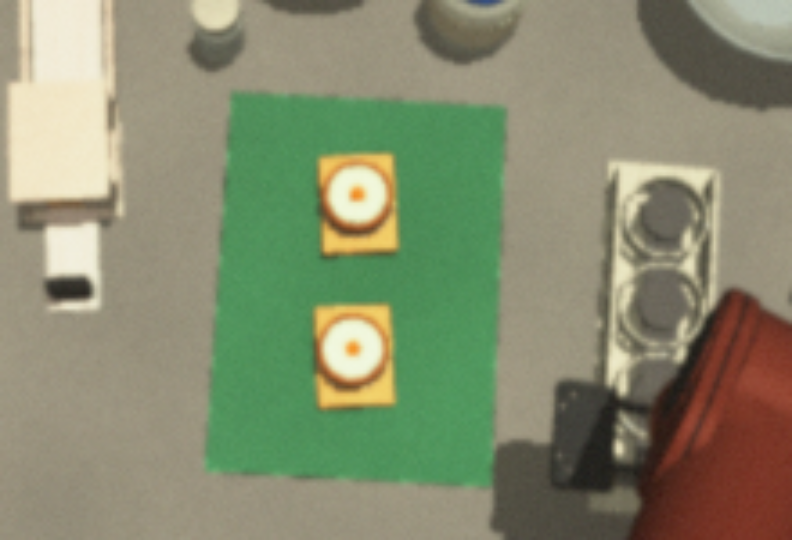

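Both cakes stand on their boards, centres at (357,194) and (353,348) in the crop. The slide is home and the rings are empty. Now grip the handle and lower the lifter.

Call:
apply_moves:
  deltas:
    - {"dx": 1.4, "dy": -0.9, "dz": 0, "wx": 0, "wy": 0, "wz": -0.006, "hand": 8.7}
    - {"dx": 0, "dy": 0, "dz": 2.5, "wx": 0, "wy": 0, "wz": 0, "hand": 8}
    - {"dx": 0, "dy": 0, "dz": 2.5, "wx": 0, "wy": 0, "wz": 0, "hand": 6.5}
    - {"dx": 0, "dy": 0, "dz": 0, "wx": 0, "wy": 0, "wz": 0, "hand": 6}
    - {"dx": 0, "dy": 0, "dz": 0, "wx": 0, "wy": 0, "wz": 0, "hand": 5}
    - {"dx": 0, "dy": 0, "dz": 0, "wx": 0, "wy": 0, "wz": 0, "hand": 3.5}
    - {"dx": 0, "dy": 0, "dz": 0, "wx": 0, "wy": 0, "wz": 0, "hand": 3.5}
    - {"dx": 0, "dy": 0, "dz": 0, "wx": 0, "wy": 0, "wz": 0, "hand": 3.5}
  grip_force: 50

```text
time_s: 38.6
tcp_pos: [0.3818, -0.2425, 0.1516]
ee_rot: [[-0.998, 0.063, 0.004], [0.063, 0.998, -0.006], [-0.004, -0.006, -1.0]]
wrist_force: [3.1, -23.1, -14.8]
grip_width: 0.0436
gripper_force: 50.0
```

Call:
apply_moves:
  deltas:
    - {"dx": 0, "dy": 0, "dz": 0, "wx": 0, "wy": 0, "wz": 0, "hand": 3.5}
    - {"dx": 0, "dy": 0, "dz": 0.8, "wx": 0, "wy": 0, "wz": 0, "hand": 3.5}
    - {"dx": 0, "dy": 0, "dz": 0.8, "wx": 0, "wy": 0, "wz": 0, "hand": 3.5}
    - {"dx": 0, "dy": 0, "dz": 0.8, "wx": 0, "wy": 0, "wz": 0, "hand": 3.5}
    - {"dx": 0, "dy": 0, "dz": 0.7, "wx": 0, "wy": 0, "wz": 0, "hand": 3.5}
    - {"dx": 0, "dy": 0, "dz": 0.3, "wx": 0, "wy": 0, "wz": 0, "hand": 3.5}
    - {"dx": 0, "dy": 0, "dz": 0, "wx": 0, "wy": 0, "wz": 0, "hand": 3.5}

```text
time_s: 39.3
tcp_pos: [0.3819, -0.2426, 0.1178]
ee_rot: [[-0.998, 0.063, 0.003], [0.063, 0.998, -0.005], [-0.003, -0.005, -1.0]]
wrist_force: [0.6, -19.9, -8.4]
grip_width: 0.0441
gripper_force: 50.0
```

Call:
apply_moves:
  deltas:
    - {"dx": 0, "dy": 0, "dz": 0.2, "wx": 0, "wy": 0, "wz": 0, "hand": 3.5}
    - {"dx": 0, "dy": 0, "dz": 0.1, "wx": 0, "wy": 0, "wz": 0, "hand": 3.5}
    - {"dx": 0, "dy": 0, "dz": 0, "wx": 0, "wy": 0, "wz": 0, "hand": 3.5}
    - {"dx": 0, "dy": 0, "dz": 0, "wx": 0, "wy": 0, "wz": 0, "hand": 3.5}

```text
time_s: 39.7
tcp_pos: [0.3819, -0.2428, 0.1171]
ee_rot: [[-0.998, 0.063, 0.002], [0.063, 0.998, -0.003], [-0.003, -0.002, -1.0]]
wrist_force: [-18.9, -9.0, 45.0]
grip_width: 0.0436
gripper_force: 50.0
```

At the lower stop. Release and leave.

Call:
apply_moves:
  deltas:
    - {"dx": 0, "dy": 0, "dz": -0.15, "wx": 0, "wy": 0, "wz": 0, "hand": 3.5}
    - {"dx": 0, "dy": 0, "dz": 0, "wx": 0, "wy": 0, "wz": 0, "hand": 8.7}
    - {"dx": 0, "dy": 0, "dz": 0, "wx": 0, "wy": 0, "wz": 0, "hand": 8.7}
    - {"dx": 0, "dy": 0, "dz": 0, "wx": 0, "wy": 0, "wz": 0, "hand": 8.7}
    - {"dx": 0, "dy": 0, "dz": 0, "wx": 0, "wy": 0, "wz": 0, "hand": 8.7}
    - {"dx": 0, "dy": 0, "dz": -4, "wx": 0, "wy": 0, "wz": 0, "hand": 8.7}
    - {"dx": -4, "dy": 0, "dz": -5, "wx": 0, "wy": 0, "wz": 0, "hand": 8.7}
    - {"dx": -4, "dy": 0, "dz": -5, "wx": 0, "wy": 0, "wz": 0, "hand": 8.7}

```text
time_s: 40.5
tcp_pos: [0.444, -0.2419, 0.235]
ee_rot: [[-0.998, 0.061, 0.001], [0.061, 0.998, 0.003], [-0.001, 0.003, -1.0]]
wrist_force: [0.8, -0.7, 0.1]
grip_width: 0.0853
gripper_force: 0.0
```

Call:
apply_moves:
  deltas:
    - {"dx": 0, "dy": 0, "dz": 0, "wx": 0, "wy": 0, "wz": 0, "hand": 8.7}
    - {"dx": 0, "dy": 0, "dz": 0, "wx": 0, "wy": 0, "wz": 0, "hand": 8.7}
    - {"dx": 0, "dy": 0, "dz": 0, "wx": 0, "wy": 0, "wz": 0, "hand": 8.7}
    - {"dx": 0, "dy": 0, "dz": 0, "wx": 0, "wy": 0, "wz": 0, "hand": 8.7}

```text
time_s: 40.9
tcp_pos: [0.4425, -0.2422, 0.2319]
ee_rot: [[-0.998, 0.061, -0.002], [0.061, 0.998, 0.002], [0.002, 0.002, -1.0]]
wrist_force: [0.0, -0.1, -0.1]
grip_width: 0.087
gripper_force: 0.0
```

Run:
```python
from h import *
im,s=snap('wrist')
print(proj(im,[(*fr(S0,SA,-.146,0),z) for z in(.08,.114)],s))
a=boards()['pixels'];sc,_=snap('scene');b=sc['pixels']
cv2.imwrite('pics/f.png',np.vstack([np.hstack([cv2.resize(im['pixels'],(400,300)),cv2.resize(a[150:330,210:450],(400,300))]),np.hstack([b[180:380,140:460],np.zeros((200,480,3),np.uint8)])]))
```

```text
[[320.35511905 144.69639554]
 [319.59690624 146.26991092]]
board [0.4834 0.0023] [0.086 0.064] 3.503023147583008
board [0.6141 0.0011] [0.086 0.065] 3.3060383796691895
```

View pics/f.png

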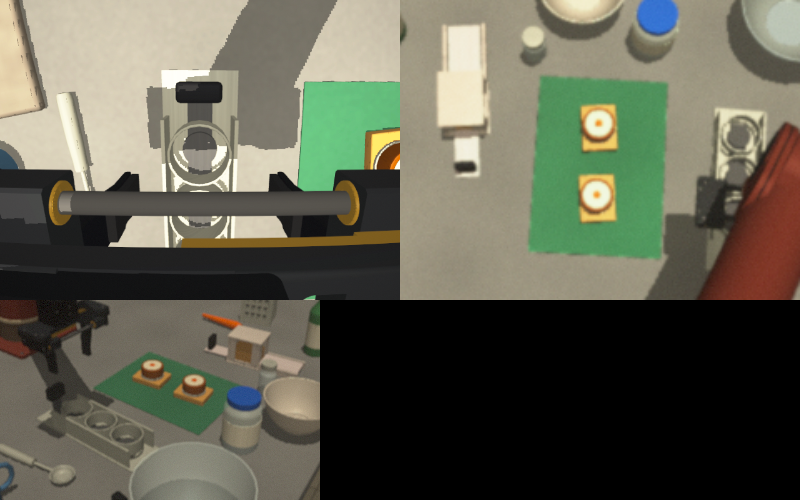

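The cakes stand centred on their boards, the handle is down at its original place, and the slide knob is at (250,250), its original pixel position. Handing in.

```bash
python3 -c "
from bench import order
print(order.finish_job())"
```

```text
the job is handed in; nothing more can be done
None
```

I handed the job in: both cakes (only two were present) stand centred on their own boards on the mat, the lifter is down and the slide is home; the hand-in returned no verdict.

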